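# Fetch the straightedge from the bifold cupboard

## Task

Pull the cupboard's bifold door fully open by its handle, slide the flat steel straightedge forward in its channel until its end overhangs the shelf, and pinch it there to take it out. Lay it down on the granite surface plate without dropping it, flat, wholly on the stone and along the stone's length. Then shut the cupboard door fully again; leave the other, narrower bar in its channel and everything else where it stands.

Things in the scene. Friction and masses are not known exactly. Their poses are not given: they have to be found in the camera images.
- cupboard: Grey bench cupboard, fixed, 330 mm wide (y) x 190 deep x 341 high, closed in front by a white two-panel bifold door. Origin on the bench below the middle of its front plane; x points into the cupboard, y to its left as the robot sees it, z up. Side walls: inner faces at y = +-150 mm. A sill under the door sticks out to x = -15 mm; its top is 68 mm above the bench.
- shelf_edge (a point): Middle of the front edge of the shelf inside: 2 mm behind the cupboard's origin, 85 mm above the bench (the shelf's top). Axes as the cupboard's. Two channels run back (x) on the shelf, 50 mm wide between ribs 5 thick and 12 high, open in front; centre lines at y = -10 and y = +76 mm; the ribs begin 4 mm behind this edge.
- roof_edge (a point): Middle of the lower front edge of the roof and door track, 17 mm in front of the cupboard's origin, 315 mm above the bench. The roof covers the whole shelf with 230 mm of clear height, so one reaches in with the hand leaning back, 25 to 45 degrees from vertical. Axes as the cupboard's.
- door_a (a joint): Opening angle (rad) of the right door panel: 0 shut against a stop, 1.48 folded right back. It swings out about its right edge (anticlockwise from above); the left panel, hinged to it, follows by itself, its far edge in the track. Both 150 wide, 12 thick, 70 to 313 mm above the bench; folded back they stand out in front at y < -120 mm of the cupboard. Friction about 1 N at the handle, no spring.
- door_a_hinge (a point): Point on the right panel's upright hinge axis, 150 mm above the bench; x = 0, y = -150 mm of the cupboard. Axes turn with the panel.
- pull: Steel T-bar handle on the right panel near the fold: upright bar 10 mm thick, from 207 to 311 mm above the bench, on one post at 259 mm; bar axis 40 mm off the panel's face. Origin: on the bar's axis, mid upper half, 285 mm above the bench. Shut, it lies 52 mm in front of and 122 mm left (+y) of the hinge axis, about which it turns with the panel. z up; x, y turn with the panel.
- straightedge: Flat steel straightedge, loose, 130 mm long (x) x 44 wide x 6 thick, 0.12 to 0.2 kg, 12 mm hole 14 mm from its front (-x) end. Origin: middle of its underside. It lies in either channel, front end 3 to 12 mm behind the shelf's edge; the ribs stand 6 mm above it, so its sides cannot be gripped there. It slides easily (friction about 0.2) under a fingertip pressing 5 to 10 N; pressing the overhanging part tips it.
- straightedge_front (a point): Middle of the straightedge's front end face (the end by the hole), at half its thickness; axes as the straightedge's.
- parallel_bar: Steel parallel bar, loose, 110 mm long (x) x 18 wide x 14 high; lies in the other channel and must stay there. Origin in the middle of its underside.
- granite: Dark granite surface plate on three feet, fixed, 200 mm long (x) x 140 wide (y) x 50 high. Origin on the bench below its middle; the stone's top is 50 mm above the bench. It stands in front and to the left of the cupboard; its length points roughly away from the robot.
- module: Dark converter module, 30 x 26 x 27 mm, on four pins on the cupboard's shelf at its right, beside the channels. Origin in the middle of its underside.
- multimeter: Multimeter lying on the bench in front of the cupboard, towards its right, 150 x 68 x 40 mm. Origin at the middle of its underside.
- tape_roll: Roll of tape lying flat on the bench in front of the cupboard, 92 mm across, 19 high. Origin at the middle of its underside.
- mug: Mug at the left of the bench, 78 mm across, 101 high. Origin at the middle of its underside.
- parts_bin: Open parts bin at the right front, 154 x 104 x 62 mm. Origin at the middle of its underside.
- calliper: Digital calliper lying on the bench at the right, in front of the grey junction box, 228 x 62 x 15 mm. Origin at the middle of its underside.

How it is judged:
By the outcome, as a careful person would: the job done as asked, in the order asked, and still so for the second after the job is handed in, with the robot touching nothing.
It also fails if it takes over 72 s, if anything falls off the work surface, if the arm or the gripper's body presses on something with over 40 N, if the wrist force passes 120 N, or if a joint passes its speed limit or range.

## Robot

A 7-joint arm with a two-finger parallel gripper is mounted at the origin on a cart in front of the work surface, level with it; the furniture and walls round the work are solid. World frame = base frame: x ahead of the robot, y to its left, z up, the work surface at z = 0. Lengths are in m, angles in rad, forces in N, time in s.
With the tool pointing down it reaches from about 0.4 to 0.875 m from the base axis. Payload 19.3 kg.
Tool frame: the origin (TCP) lies at the very end of the fingers, on their centre line; the grasp point (between the pads) lies 19 mm behind it; z points along the fingers, y is the line along which they close (so a half turn about z gives the same grasp; the last joint's range is limited). The gripper opens to 85 mm and grips with 20 to 120 N. Pads are 22 mm wide; open, the fingers measure 114 mm over their backs; the gripper's body (76 mm by 85 mm) begins 54 mm behind the grasp point. The pads swing forward as they close: fully open they stand 13 mm farther back than shut.
Start: joints at [1.042, 0.521, -0.036, 1.599, 0.021, 1.021, -0.113], TCP at [0.277, -0.56, 0.231] pointing down, gripper open.
Joint ranges: [-2.91, 2.91], [-0.3, 2.13], [-1.5, 1.42], [0.17, 2.43], [-1.26, 4.41], [0.16, 1.93], [-2.52, 2.52]. Speed limits (rad/s): [1.89, 1.89, 2.39, 2.39, 3.01, 3.01, 3.01].

## Interface

Orientations are given as a unit quaternion [x, y, z, w].
In Python, from plant import * gives the robot as it stands.
- The arm moves only by the shell command python3 -m creep 'ROWS' [OPENING] [FORCE]. ROWS is JSON, a list of rows, each an object with "travel": the shift along the world's x, y, z each as a share of 0.5 m, from -1 to 1, a list of three; "spin": the turn about the world's z as a share of 45 degrees, from -1 to 1. In form: [{"travel": [dx, dy, dz], "spin": spin}, ...]. A call has 1 to 12 rows; each row is the pose to reach, as a shift and turn from the pose commanded when the call began; what a row does not reach only later rows make up. A row lasts 1/12 s, in which the tool goes at most 41.7 mm and 7.16 degrees, less where a joint would pass 70% of its speed; a pose out of reach is approached as far as the arm can. A call with a number of a shift or a turn outside -1 to 1 is refused whole. A call with a gripper value outside its range is refused whole. OPENING is the opening, from -1 (shut) to 1 (fully open), set as the call begins (- or left out, the last holds). The fingers move at their own pace and stop on an object; FORCE is the grip in N (left out, the last holds). Time passes only in rows, so rows that repeat a pose let the fingers close. It gives the time, the measured TCP pose, the force, the opening and the grip force at its end, in the units of the state.
- sense(): the state, without advancing time (a new reading comes with each control period).
- grab_frame(name): name is "side" or "top" or "wrist"; returns (picture, depth): 384x512x3 uint8, red, green, blue; 384x512 float32, m along the optical axis (not along the pixel's ray), 0 where there is no reading.
- get_calibration(name): a dict with "camera_matrix" (3x3 intrinsics, pixels), "R" (3x3) and "t" (3): a world point X has camera coordinates R X + t. Camera axes: x right, y down, z forward; pixel columns grow to the right and rows downward; lengths in m; the calibration is good to about 2 mm. The wrist camera is an equidistant fisheye: a pixel r from the principal point sees the ray r / f radians off the axis. A picture is of the moment at which its call begins: read the wrist's pose just before it. get_calibration takes no time and is no camera call; for the wrist camera it gives the pose at the moment of the call.
- sign_off(): hands the job in; it is judged then, once.
The state is a dict: "clock": time; "q": joint angles; "qd": joint speeds; "joint_torque": joint torques, N m; "eef_pos": TCP position; "tcp_rot": TCP orientation; "ft_force": force on the tool from outside, world axes, zero at the start; "wrist_torque": the same for the moment, N m; "width": finger opening in m; "grasp_force": force on a finger pad.
Only numpy, scipy, OpenCV 4.12 (cv2) and the standard library are available. Lean on these libraries where they do the work, as an engineer would, in place of code of your own. Each camera call takes 0.05 s, during which the arm holds its last target. There are 200 camera calls.

## Working session

There is one attempt and no reset: what is moved stays moved. The work goes in short steps, Python scripts to look and compute and a shell command to move; the robot and the scene stay as the last step left them, time stands still between calls to the robot, and variables do not carry over. Pictures are saved under pics/ and viewed, at most 10 in all, crops included, and the job is handed in when it is done.

```bash
ls; mkdir -p pics
python3 - <<'E'
from plant import *
import cv2,numpy as np
s=sense();print({k:np.round(v,3).tolist() for k,v in s.items()})
for n in("side","top"):
    p,d=grab_frame(n);cv2.imwrite(f"pics/{n}0.png",p[:,:,::-1]);np.savez(f"pics/{n}0.npz",p=p,d=d)
    c=get_calibration(n);print(n,{k:np.round(v,3).tolist() for k,v in c.items()})
E
```

```text
pics
{'clock': 0.0, 'q': [1.042, 0.522, -0.036, 1.6, 0.021, 1.021, -0.113], 'qd': [0.0, 0.0, 0.001, -0.0, -0.001, -0.001, -0.0], 'joint_torque': [-0.001, -92.711, 1.98, -36.994, 0.018, 0.008, -0.0], 'eef_pos': [0.277, -0.56, 0.231], 'tcp_rot': [0.974, 0.227, -0.0, -0.001], 'ft_force': [-0.911, 0.144, 0.249], 'wrist_torque': [-0.024, 0.002, 0.017], 'grasp_force': 0.0, 'width': 0.086}
side {'camera_matrix': [[500.131, 0.0, 265.875], [0.0, 500.131, 192.852], [0.0, 0.0, 1.0]], 'R': [[0.479, -0.878, -0.016], [-0.468, -0.239, -0.851], [0.743, 0.415, -0.525]], 't': [-0.233, 0.44, 1.467]}
top {'camera_matrix': [[376.034, 0.0, 254.554], [0.0, 376.034, 191.314], [0.0, 0.0, 1.0]], 'R': [[-0.411, -0.911, -0.01], [-0.791, 0.363, -0.492], [0.452, -0.194, -0.87]], 't': [0.243, 0.527, 1.173]}
```

View pics/side0.png

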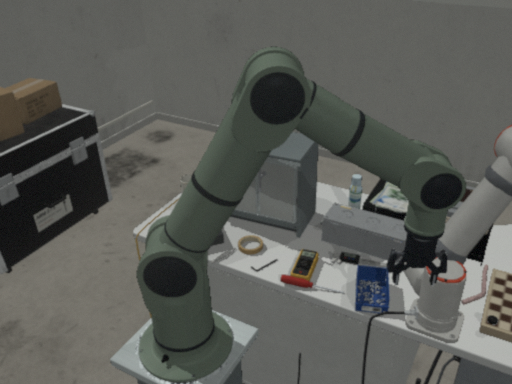

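View pics/top0.png

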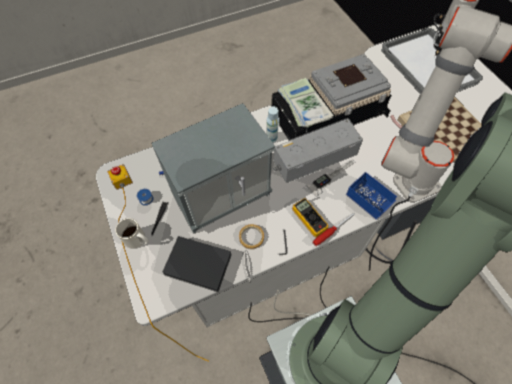

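```bash
cat > h.py <<'E'
from plant import *
import cv2,numpy as np
from scipy.spatial.transform import Rotation as Ro
def cloud(n,d,c=None):
    c=c or get_calibration(n);K=np.array(c["camera_matrix"]);R=np.array(c["R"]);t=np.array(c["t"])
    v,u=np.mgrid[:d.shape[0],:d.shape[1]]
    if n=="wrist":
        x=(u-K[0,2])/K[0,0];y=(v-K[1,2])/K[1,1];r=np.hypot(x,y)+1e-9
        k=np.tan(r)/r;ray=np.stack([x*k,y*k,np.ones_like(x)],-1)
    else: ray=np.stack([(u-K[0,2])/K[0,0],(v-K[1,2])/K[1,1],np.ones(u.shape)],-1)
    P=ray*d[...,None]
    W=(P-t)@R; W[d<=0]=np.nan
    return W
def state():
    s=sense();R=Ro.from_quat(s["tcp_rot"]);m=R.as_matrix()
    print("t",round(s["clock"],2),"pos",np.round(s["eef_pos"],4),"z",np.round(m[:,2],3),"y",np.round(m[:,1],3),"F",np.round(s["ft_force"],1),"w",round(s["width"],4),"g",round(s["grasp_force"],1),"q",np.round(s["q"],2))
    return s
E
python3 - <<'E'
from h import *
for n in("top","side"):
    f=np.load(f"pics/{n}0.npz");W=cloud(n,f["d"]);p=f["p"].astype(int)
    for nm,lo,hi in(("roof",.335,.35),("gran",.043,.057)):
        m=(W[...,2]>lo)&(W[...,2]<hi)&(W[...,0]<1.2)&(W[...,1]>-.3)
        if nm=="gran": m&=p.sum(2)<200
        m=m.astype(np.uint8);k,l,st,ce=cv2.connectedComponentsWithStats(m)
        i=1+np.argmax(st[1:,4]);q=W[l==i]
        r=cv2.minAreaRect(q[:,:2].astype(np.float32));print(n,nm,len(q),np.nanmedian(q[:,2]).round(4),r);print(cv2.boxPoints(r).round(4).tolist())
f=np.load("pics/top0.npz");W=cloud("top",f["d"])
print(W[170:200:3,232:250:2].round(3)[:,:,:].tolist()[2:9:2])
E
python3 - <<'E'
import cv2
p=cv2.imread("pics/top0.png")[100:300,100:280];p=cv2.convertScaleAbs(p,alpha=1.8)
cv2.imwrite("pics/c1.png",cv2.resize(p,None,fx=3,fy=3,interpolation=2))
E
```

```text
top roof 5630 0.339 ((0.6853166818618774, 0.09666840732097626), (0.20985837280750275, 0.33040422201156616), 5.52672004699707)
[[0.5649999976158142, 0.25099998712539673], [0.5968000292778015, -0.0778999999165535], [0.8057000041007996, -0.05770000070333481], [0.7738000154495239, 0.2712000012397766]]
top gran 2162 0.0479 ((0.45829927921295166, 0.27452296018600464), (0.19610486924648285, 0.1400538980960846), 48.47777557373047)
[[0.3409000039100647, 0.2475000023841858], [0.4456999897956848, 0.15469999611377716], [0.5756999850273132, 0.30149999260902405], [0.4708999991416931, 0.3944000005722046]]
side roof 795 0.3428 ((0.6925308704376221, -0.01212766021490097), (0.21384422481060028, 0.12048313021659851), 3.3236007690429688)
[[0.5823000073432922, 0.04179999977350235], [0.5892999768257141, -0.07850000262260437], [0.8027999997138977, -0.06610000133514404], [0.795799970626831, 0.05420000106096268]]
side gran 210 0.0494 ((-0.04166119173169136, -0.03677835315465927), (0.06232543662190437, 0.16171665489673615), 43.74946212768555)
[[-0.1200999990105629, 9.999999747378752e-05], [-0.0082999998703598
[... 240 characters left out ...]
0.041, 0.253], [0.593, 0.033, 0.243], [0.595, 0.026, 0.234], [0.593, 0.019, 0.233]], [[0.588, 0.078, 0.244], [0.589, 0.071, 0.238], [0.589, 0.064, 0.233], [0.59, 0.057, 0.227], [0.567, 0.058, 0.262], [0.547, 0.058, 0.292], [0.547, 0.052, 0.287], [0.593, 0.028, 0.2], [0.593, 0.02, 0.196]], [[0.587, 0.081, 0.209], [0.588, 0.074, 0.202], [0.587, 0.067, 0.198], [0.59, 0.059, 0.188], [0.591, 0.051, 0.18], [0.549, 0.059, 0.252], [0.546, 0.053, 0.253], [0.593, 0.029, 0.161], [0.594, 0.021, 0.154]], [[0.587, 0.083, 0.17], [0.589, 0.076, 0.161], [0.59, 0.068, 0.154], [0.59, 0.061, 0.149], [0.593, 0.053, 0.137], [0.551, 0.06, 0.211], [0.546, 0.055, 0.216], [0.594, 0.03, 0.118], [0.594, 0.022, 0.112]]]
```

View pics/c1.png

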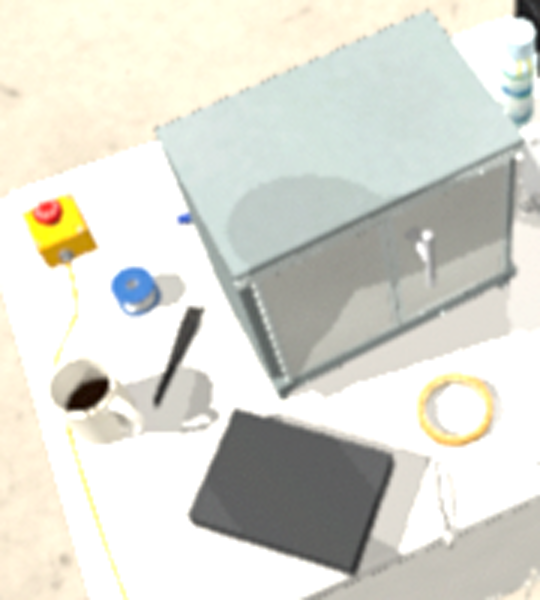

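```bash
python3 -m creep '[{"travel":[0.1,0.3,1],"spin":0},{"travel":[0.1,0.3,1],"spin":0},{"travel":[0.1,0.3,1],"spin":0},{"travel":[0.1,0.3,1],"spin":0},{"travel":[0.1,0.3,1],"spin":0},{"travel":[0.1,0.3,1],"spin":0},{"travel":[0.1,0.3,1],"spin":0},{"travel":[0.1,0.3,1],"spin":0},{"travel":[0.1,0.3,1],"spin":0},{"travel":[0.1,0.3,1],"spin":0},{"travel":[0.1,0.3,1],"spin":0},{"travel":[0.1,0.3,1],"spin":0}]' -0.4; python3 -c "
from h import *
state()"
```

```text
clock: 1.1
eef_pos: [0.3182, -0.4342, 0.6459]
tcp_rot: [0.974, 0.227, 0.001, 0.001]
ft_force: [0.4, -0.6, -1.2]
width: 0.0256
grasp_force: 0.0
t 1.1 pos [ 0.3182 -0.4342  0.6459] z [ 0.002 -0.001 -1.   ] y [ 0.442 -0.897  0.002] F [ 0.4 -0.6 -1.2] w 0.0256 g 0.0 q [ 0.68  0.27  0.23  0.97 -0.06  1.91 -0.23]
```

```bash
python3 -m creep '[{"travel":[0,0.1,0.5],"spin":0},{"travel":[0,0.2,0.5],"spin":0},{"travel":[0,0.3,0.5],"spin":0},{"travel":[0,0.4,0.5],"spin":0},{"travel":[0,0.5,0.5],"spin":0},{"travel":[0,0.5,0.5],"spin":0}]'; python3 -c "
from h import *
state()"
```

```text
clock: 1.6
eef_pos: [0.312, -0.3376, 0.6849]
tcp_rot: [0.974, 0.227, 0.008, 0.016]
ft_force: [-0.3, 0.5, 1.1]
width: 0.0257
grasp_force: 0.0
t 1.6 pos [ 0.312  -0.3376  0.6849] z [ 0.024 -0.028 -0.999] y [ 0.441 -0.897  0.035] F [-0.3  0.5  1.1] w 0.0257 g 0.0 q [ 0.03  0.12  0.82  1.09 -0.1   1.93 -0.3 ]
```

```bash
python3 -m creep '[{"travel":[0.2,0.2,0.8],"spin":0},{"travel":[0.2,0.3,0.8],"spin":0},{"travel":[0.2,0.4,0.8],"spin":0},{"travel":[0.2,0.4,0.8],"spin":0},{"travel":[0.2,0.4,0.8],"spin":0},{"travel":[0.2,0.4,0.8],"spin":0},{"travel":[0.2,0.4,0.8],"spin":0},{"travel":[0.2,0.4,0.8],"spin":0}]'; python3 -c "
from h import *
state()"
```

```text
clock: 2.27
eef_pos: [0.3637, -0.2522, 0.7027]
tcp_rot: [0.973, 0.229, 0.023, 0.031]
ft_force: [0.0, -0.8, 0.2]
width: 0.0257
grasp_force: 0.0
t 2.27 pos [ 0.3637 -0.2522  0.7027] z [ 0.059 -0.05  -0.997] y [ 0.443 -0.893  0.071] F [ 0.  -0.8  0.2] w 0.0257 g 0.0 q [-0.44  0.07  1.02  1.1  -0.05  1.93 -0.55]
```

```bash
python3 -m creep '[{"travel":[0.1,0.1,-0.15],"spin":0},{"travel":[0.1,0.2,-0.3],"spin":0},{"travel":[0.1,0.3,-0.4],"spin":0},{"travel":[0.1,0.3,-0.4],"spin":0},{"travel":[0.1,0.3,-0.4],"spin":0},{"travel":[0.1,0.3,-0.4],"spin":0}]'; python3 -c "
from h import *
state()"
```

```text
clock: 2.77
eef_pos: [0.4104, -0.1085, 0.5072]
tcp_rot: [0.973, 0.227, 0.024, 0.031]
ft_force: [1.5, -0.3, 0.1]
width: 0.0253
grasp_force: 0.0
t 2.77 pos [ 0.4104 -0.1085  0.5072] z [ 0.06  -0.049 -0.997] y [ 0.44  -0.895  0.071] F [ 1.5 -0.3  0.1] w 0.0253 g 0.0 q [-0.72 -0.11  0.72  1.68  0.12  1.49 -1.11]
```

```bash
python3 -m creep '[{"travel":[0.28,0.33,-0.21],"spin":0},{"travel":[0.28,0.33,-0.21],"spin":0},{"travel":[0.28,0.33,-0.21],"spin":0},{"travel":[0.28,0.33,-0.21],"spin":0},{"travel":[0.28,0.33,-0.21],"spin":0},{"travel":[0.28,0.33,-0.21],"spin":0},{"travel":[0.28,0.33,-0.21],"spin":0},{"travel":[0.28,0.33,-0.21],"spin":0}]'
python3 - <<'E'
from h import *
state();c=get_calibration("wrist")
p,d=grab_frame("wrist");W=cloud("wrist",d,c);np.savez("pics/w1.npz",p=p,d=d)
cv2.imwrite("pics/w1.png",p[:,:,::-1]);print({k:np.round(v,3).tolist() for k,v in c.items()})
# handle top pixels: z .24-.315, x in .52-.572
m=(W[...,2]>.2)&(W[...,2]<.316)&(abs(W[...,0]-.55)<.022)&(abs(W[...,1]-.055)<.04)
q=W[m];print(m.sum(), np.median(q,0) if m.sum() else 0)
for z in np.arange(.21,.32,.02):
    k=abs(q[:,2]-z)<.01
    if k.sum():print(round(z,2),k.sum(),q[k].min(0).round(3),q[k].max(0).round(3))
E
```

```text
clock: 3.43
eef_pos: [0.551, 0.0561, 0.4021]
tcp_rot: [0.973, 0.227, 0.022, 0.032]
ft_force: [-0.9, -1.0, 0.4]
width: 0.0255
grasp_force: 0.0
t 3.43 pos [0.551  0.0561 0.4021] z [ 0.056 -0.052 -0.997] y [ 0.441 -0.895  0.072] F [-0.9 -1.   0.4] w 0.0255 g 0.0 q [-0.76  0.28  0.67  1.61 -0.12  1.26 -1.19]
{'camera_matrix': [[297.319, 0.0, 252.421], [0.0, 297.319, 191.068], [0.0, 0.0, 1.0]], 'R': [[0.44, -0.895, 0.073], [-0.865, -0.401, 0.3], [-0.239, -0.196, -0.951]], 't': [-0.222, 0.41, 0.688]}
479 [0.55394179 0.05715931 0.2680863 ]
0.21 14 [0.547 0.055 0.21 ] [0.555 0.06  0.22 ]
0.23 21 [0.55  0.056 0.22 ] [0.554 0.06  0.24 ]
0.25 16 [0.547 0.059 0.241] [0.556 0.06  0.26 ]
0.27 220 [0.55 0.05 0.26] [0.572 0.062 0.28 ]
0.29 69 [0.547 0.051 0.28 ] [0.555 0.06  0.3  ]
0.31 139 [0.545 0.05  0.3  ] [0.555 0.06  0.314]
```

View pics/w1.png

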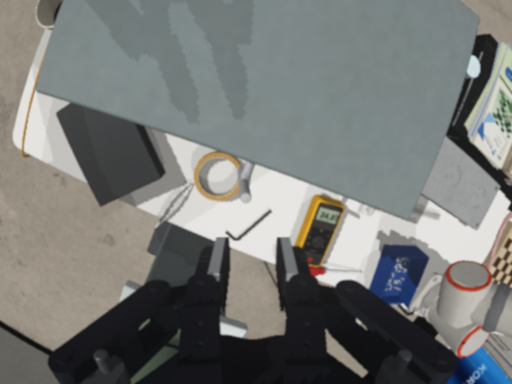

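```bash
python3 -m creep '[{"travel":[0,0,-0.08],"spin":0},{"travel":[0,0,-0.16],"spin":0},{"travel":[0,0,-0.24],"spin":0},{"travel":[0,0,-0.24],"spin":0}]' && python3 -m creep '[{"travel":[0,0,0],"spin":0},{"travel":[0,0,0],"spin":0},{"travel":[0,0,0],"spin":0},{"travel":[0,0,0],"spin":0}]' -1 30
python3 - <<'E'
import numpy as np
# door path: cupboard frame yaw
a=np.deg2rad(5.5);O=np.array([.598,.088])
R=lambda t:np.array([[np.cos(t),-np.sin(t)],[np.sin(t),np.cos(t)]])
H=O+R(a)@[0,-.15];b=np.array([-.052,.122])
for th in np.arange(0,1.53,.1):
    d=R(a)@(R(th)@b-b);print(round(th,2),(d/.5).round(3),'deg',round(np.degrees(th)))
E
```

```text
clock: 3.82
eef_pos: [0.5479, 0.0543, 0.279]
tcp_rot: [0.973, 0.226, 0.02, 0.031]
ft_force: [-0.1, -0.6, -0.6]
width: 0.0255
grasp_force: 0.0
clock: 4.15
eef_pos: [0.5511, 0.0544, 0.2854]
tcp_rot: [0.973, 0.226, 0.024, 0.031]
ft_force: [-2.2, -4.9, -7.5]
width: 0.0091
grasp_force: 29.9
0.0 [0. 0.] deg 0
0.1 [-0.023 -0.014] deg 6
0.2 [-0.044 -0.03 ] deg 11
0.3 [-0.063 -0.048] deg 17
0.4 [-0.081 -0.068] deg 23
0.5 [-0.096 -0.089] deg 29
0.6 [-0.109 -0.112] deg 34
0.7 [-0.12  -0.137] deg 40
0.8 [-0.129 -0.162] deg 46
0.9 [-0.134 -0.188] deg 52
1.0 [-0.138 -0.214] deg 57
1.1 [-0.138 -0.24 ] deg 63
1.2 [-0.136 -0.267] deg 69
1.3 [-0.131 -0.293] deg 74
1.4 [-0.124 -0.318] deg 80
1.5 [-0.114 -0.343] deg 86
```

```bash
python3 -m creep '[{"travel":[-0.023,-0.014,0],"spin":0.04},{"travel":[-0.044,-0.03,0],"spin":0.08},{"travel":[-0.063,-0.048,0],"spin":0.12},{"travel":[-0.081,-0.068,0],"spin":0.16},{"travel":[-0.096,-0.089,0],"spin":0.2},{"travel":[-0.109,-0.112,0],"spin":0.24},{"travel":[-0.12,-0.137,0],"spin":0.28},{"travel":[-0.129,-0.162,0],"spin":0.32},{"travel":[-0.134,-0.188,0],"spin":0.36},{"travel":[-0.138,-0.214,0],"spin":0.4},{"travel":[-0.138,-0.24,0],"spin":0.45},{"travel":[-0.136,-0.267,0],"spin":0.5}]' && python3 -m creep '[{"travel":[0.005,-0.026,0],"spin":0.05},{"travel":[0.012,-0.051,0],"spin":0.1},{"travel":[0.02,-0.074,0],"spin":0.15},{"travel":[0.022,-0.08,0],"spin":0.2},{"travel":[0.022,-0.08,0],"spin":0.2}]'
python3 - <<'E'
from h import *
state()
p,d=grab_frame("top");cv2.imwrite("pics/t2.png",cv2.resize(cv2.convertScaleAbs(p[60:320,90:400,::-1],alpha=1.6),None,fx=2,fy=2))
E
```

```text
clock: 5.15
eef_pos: [0.4825, -0.0787, 0.2855]
tcp_rot: [0.91, 0.413, 0.029, 0.025]
ft_force: [-5.6, 2.6, 0.3]
width: 0.0092
grasp_force: 30.2
clock: 5.57
eef_pos: [0.4935, -0.1152, 0.2854]
tcp_rot: [0.874, 0.484, 0.032, 0.021]
ft_force: [-16.3, 26.1, 14.1]
width: 0.0088
grasp_force: 32.0
t 5.57 pos [ 0.4935 -0.1152  0.2854] z [ 0.076 -0.005 -0.997] y [ 0.845 -0.531  0.067] F [-16.3  26.1  14.1] w 0.0088 g 32.0 q [-0.36  0.26  0.58  1.92 -0.19  0.93 -0.25]
```

View pics/t2.png

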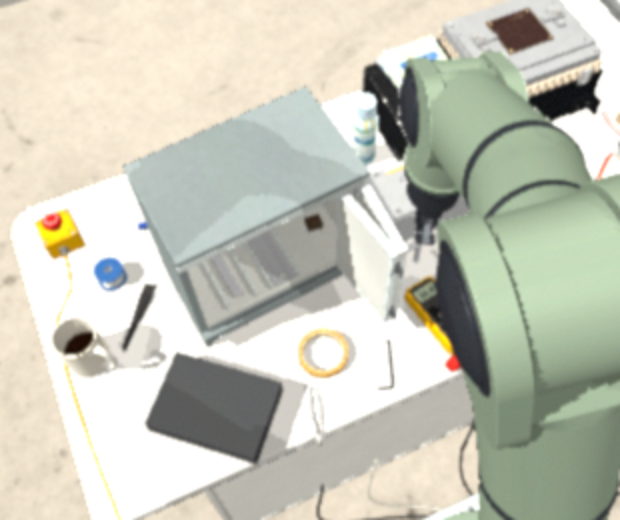

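```bash
python3 -m creep '[{"travel":[0,0.008,0],"spin":0},{"travel":[0,0.008,0],"spin":0},{"travel":[0,0.008,0],"spin":0}]' -0.35 && python3 -m creep '[{"travel":[0,0,0.08],"spin":0},{"travel":[0,0,0.16],"spin":0},{"travel":[-0.05,0.06,0.21],"spin":-0.16},{"travel":[-0.08,0.12,0.26],"spin":-0.32},{"travel":[-0.1,0.18,0.33],"spin":-0.48},{"travel":[-0.1,0.24,0.4],"spin":-0.64},{"travel":[-0.1,0.3,0.46],"spin":-0.8},{"travel":[-0.1,0.32,0.53],"spin":-0.96},{"travel":[-0.1,0.32,0.6],"spin":-1},{"travel":[-0.1,0.32,0.68],"spin":-1},{"travel":[-0.1,0.32,0.7],"spin":-1},{"travel":[-0.1,0.32,0.7],"spin":-1}]'
python3 - <<'E'
from h import *
state()
p,d=grab_frame("top");np.savez("pics/t3.npz",p=p,d=d)
cv2.imwrite("pics/t3.png",cv2.resize(cv2.convertScaleAbs(p[130:240,155:315,::-1],alpha=2),None,fx=5,fy=5,interpolation=2))
E
```

```text
clock: 5.87
eef_pos: [0.4949, -0.1146, 0.2854]
tcp_rot: [0.875, 0.482, 0.032, 0.025]
ft_force: [-0.0, 0.1, 0.3]
width: 0.0276
grasp_force: 0.0
clock: 6.87
eef_pos: [0.4441, 0.0461, 0.6395]
tcp_rot: [0.993, 0.11, 0.023, 0.033]
ft_force: [0.7, 0.1, -0.4]
width: 0.0273
grasp_force: 0.0
t 6.87 pos [0.4441 0.0461 0.6395] z [ 0.053 -0.06  -0.997] y [ 0.218 -0.973  0.07 ] F [ 0.7  0.1 -0.4] w 0.0273 g 0.0 q [-0.73  0.03  0.47  1.26  0.06  1.81 -1.6 ]
```

View pics/t3.png

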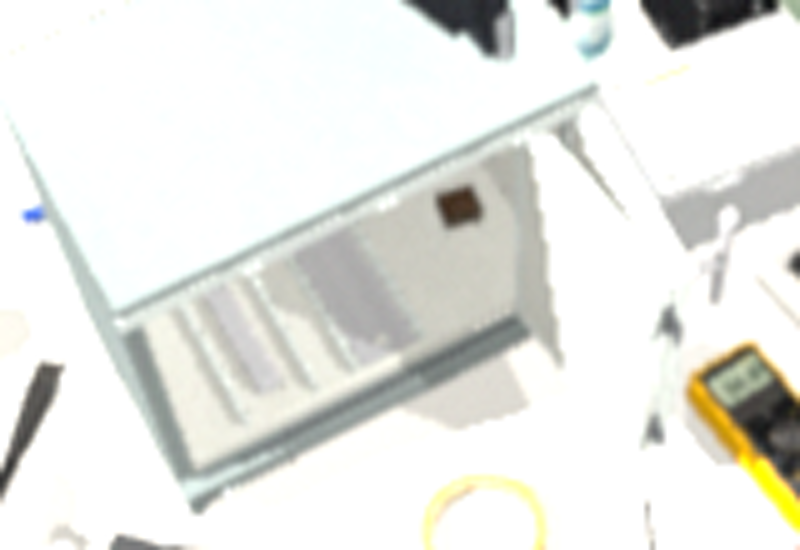

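```bash
S='python3 -c "
from h import *
state()"'; python3 -m creep '[{"travel":[0,0,0.08],"spin":0},{"travel":[0,0,0.14],"spin":0}]' >/dev/null; eval "$S"; python3 -m creep '[{"travel":[0,0,0.3],"spin":0}]'>/dev/null;  python3 -m creep '[{"travel":[0,0,0.3],"spin":0}]'>/dev/null;  python3 -m creep '[{"travel":[0,0,0.3],"spin":0}]'>/dev/null; eval "$S"; python3 -m creep '[{"travel":[-0.3,0,0.1],"spin":0}]'>/dev/null;  python3 -m creep '[{"travel":[-0.3,0,0.1],"spin":0}]'>/dev/null;  python3 -m creep '[{"travel":[-0.3,0,0.1],"spin":0}]'>/dev/null; eval "$S"; python3 -m creep '[{"travel":[-0.9,0,0.3],"spin":0},{"travel":[-0.9,0,0.3],"spin":0},{"travel":[-0.9,0,0.3],"spin":0}]'>/dev/null; eval "$S"
```

```text
t 7.08 pos [0.4468 0.0428 0.678 ] z [ 0.043 -0.058 -0.997] y [ 0.216 -0.974  0.066] F [ 1.2 -0.8 -0.2] w 0.0277 g 0.0 q [-0.82  0.08  0.62  1.13  0.02  1.92 -1.54]
t 7.33 pos [0.4522 0.0395 0.6843] z [ 0.045 -0.055 -0.997] y [ 0.214 -0.975  0.064] F [ 0.5  0.2 -1.5] w 0.0277 g 0.0 q [-1.11  0.13  1.05  1.11 -0.06  1.93 -1.44]
t 7.58 pos [0.4281 0.0358 0.6787] z [ 0.029 -0.037 -0.999] y [ 0.216 -0.976  0.042] F [ 1.1 -0.4 -0.2] w 0.0279 g 0.0 q [-0.83  0.04  0.62  1.16  0.02  1.93 -1.55]
t 7.83 pos [0.4069 0.0289 0.6792] z [ 0.028 -0.023 -0.999] y [ 0.214 -0.976  0.028] F [ 0.8 -0.5  0.4] w 0.028 g 0.0 q [-0.5  -0.    0.26  1.19  0.03  1.93 -1.58]
```

```bash
S='python3 -c "
from h import *
state()"'; python3 -m creep '[{"travel":[0.8,0.1,-0.1],"spin":0.2},{"travel":[0.8,0.1,-0.1],"spin":0.2},{"travel":[0.8,0.1,-0.1],"spin":0.2},{"travel":[0.8,0.1,-0.1],"spin":0.2},{"travel":[0.8,0.1,-0.1],"spin":0.2},{"travel":[0.8,0.1,-0.1],"spin":0.2},{"travel":[0.8,0.1,-0.1],"spin":0.2},{"travel":[0.8,0.1,-0.1],"spin":0.2},{"travel":[0.8,0.1,-0.1],"spin":0.2},{"travel":[0.8,0.1,-0.1],"spin":0.2}]' >/dev/null; eval "$S"; python3 -m creep '[{"travel":[0.9,0.1,0],"spin":0},{"travel":[0.9,0.1,0],"spin":0},{"travel":[0.9,0.1,0],"spin":0}]'>/dev/null; eval "$S";  python3 -m creep '[{"travel":[0.9,0.1,0],"spin":0}]'>/dev/null;  python3 -m creep '[{"travel":[0.9,0.1,0],"spin":0}]'>/dev/null;python3 -m creep '[{"travel":[0.9,0.1,0],"spin":0}]'>/dev/null; eval "$S"
```

```text
t 8.67 pos [0.7437 0.0712 0.5755] z [ 0.067 -0.016 -0.998] y [ 0.364 -0.931  0.04 ] F [-0.8  0.6 -0.5] w 0.0276 g 0.0 q [-0.27  0.72  0.37  0.45 -0.24  1.93 -1.29]
t 8.92 pos [0.8107 0.0788 0.5279] z [ 0.102 -0.013 -0.995] y [ 0.364 -0.93   0.05 ] F [ 0.1 -1.1 -0.2] w 0.028 g 0.0 q [-0.24  0.89  0.49  0.24 -0.39  1.93 -1.3 ]
t 9.17 pos [0.8307 0.075  0.513 ] z [ 0.119 -0.004 -0.993] y [ 0.35  -0.936  0.046] F [ 0.1 -0.1  0.4] w 0.0277 g 0.0 q [-0.23  0.97  0.91  0.19 -0.81  1.93 -1.27]
```

```bash
S='python3 -c "
from h import *
state()"'; python3 -m creep '[{"travel":[0.3,0.05,1],"spin":0}]'>/dev/null; eval "$S";  python3 -m creep '[{"travel":[0.3,0.05,1],"spin":0}]'>/dev/null;  python3 -m creep '[{"travel":[0.3,0.05,1],"spin":0}]'>/dev/null; eval "$S";  python3 -m creep '[{"travel":[0.3,0.05,1],"spin":0},{"travel":[0.3,0.05,1],"spin":0},{"travel":[0.3,0.05,1],"spin":0},{"travel":[0.3,0.05,1],"spin":0}]'>/dev/null; eval "$S"
```

```text
t 9.25 pos [0.828  0.0686 0.5233] z [ 0.13  -0.015 -0.991] y [ 0.336 -0.94   0.058] F [-0.3 -3.1  2. ] w 0.0283 g 0.0 q [-0.22  0.95  0.82  0.18 -0.71  1.93 -1.29]
t 9.42 pos [0.8145 0.0726 0.5614] z [ 0.168 -0.002 -0.986] y [ 0.344 -0.937  0.061] F [-0.3  1.   0.1] w 0.0277 g 0.0 q [-0.22  0.88  0.56  0.18 -0.47  1.93 -1.31]
t 9.75 pos [0.7745 0.0727 0.624 ] z [ 0.209  0.005 -0.978] y [ 0.345 -0.936  0.069] F [-0.4 -0.2 -0.1] w 0.0272 g 0.0 q [-0.25  0.76  0.47  0.26 -0.36  1.93 -1.31]
```

```bash
S='python3 -c "
from h import *
state()"'; python3 -m creep '[{"travel":[0.7,0.05,0.7],"spin":0}]'>/dev/null;  python3 -m creep '[{"travel":[0.7,0.05,0.7],"spin":0}]'>/dev/null;  python3 -m creep '[{"travel":[0.7,0.05,0.7],"spin":0}]'>/dev/null; python3 -m creep '[{"travel":[0.7,0.05,0.7],"spin":0}]'>/dev/null; eval "$S";  python3 -m creep '[{"travel":[0.7,0.05,0.7],"spin":0}]'>/dev/null;  python3 -m creep '[{"travel":[0.7,0.05,0.7],"spin":0}]'>/dev/null;  python3 -m creep '[{"travel":[0.7,0.05,0.7],"spin":0}]'>/dev/null; python3 -m creep '[{"travel":[0.7,0.05,0.7],"spin":0}]'>/dev/null;  eval "$S"; python3 -m creep '[{"travel":[0.4,0.05,0.9],"spin":0}]'>/dev/null;  python3 -m creep '[{"travel":[0.4,0.05,0.9],"spin":0}]'>/dev/null;  python3 -m creep '[{"travel":[0.4,0.05,0.9],"spin":0}]'>/dev/null; python3 -m creep '[{"travel":[0.4,0.05,0.9],"spin":0}]'>/dev/null; eval "$S"
```

```text
t 10.08 pos [0.7941 0.0695 0.6385] z [ 0.273  0.015 -0.962] y [ 0.336 -0.938  0.081] F [ 0.2  0.  -0. ] w 0.0278 g 0.0 q [-0.23  0.82  0.89  0.17 -0.78  1.93 -1.28]
t 10.42 pos [0.7977 0.0653 0.6561] z [ 0.319  0.013 -0.948] y [ 0.326 -0.94   0.097] F [ 0.5 -5.6  1.8] w 0.0278 g 0.0 q [-0.23  0.84  1.39  0.17 -1.26  1.93 -1.24]
t 10.75 pos [0.7659 0.0679 0.723 ] z [ 0.397  0.03  -0.917] y [ 0.324 -0.94   0.11 ] F [ 0.3 -0.4  0.5] w 0.0277 g 0.0 q [-0.24  0.76  1.4   0.17 -1.26  1.93 -1.24]
```

```bash
S='python3 -c "
from h import *
state()"'; python3 -m creep '[{"travel":[-0.08,0,-0.08],"spin":-0.15},{"travel":[-0.16,0,-0.16],"spin":-0.3},{"travel":[-0.2,0,-0.2],"spin":-0.45},{"travel":[-0.2,0,-0.2],"spin":-0.6},{"travel":[-0.2,0,-0.2],"spin":-0.75},{"travel":[-0.16,0,-0.16],"spin":-0.9},{"travel":[-0.08,0,-0.08],"spin":-1},{"travel":[0,0,0],"spin":-1},{"travel":[0,0,0],"spin":-1}]'>/dev/null; eval "$S"; python3 -m creep '[{"travel":[0.4,0.05,0.9],"spin":0}]'>/dev/null;  python3 -m creep '[{"travel":[0.4,0.05,0.9],"spin":0}]'>/dev/null;  python3 -m creep '[{"travel":[0.4,0.05,0.9],"spin":0}]'>/dev/null; python3 -m creep '[{"travel":[0.4,0.05,0.9],"spin":0}]'>/dev/null; eval "$S"; python3 -m creep '[{"travel":[0.4,0.05,0.9],"spin":0}]'>/dev/null;  python3 -m creep '[{"travel":[0.4,0.05,0.9],"spin":0}]'>/dev/null;  python3 -m creep '[{"travel":[0.4,0.05,0.9],"spin":0}]'>/dev/null; python3 -m creep '[{"travel":[0.4,0.05,0.9],"spin":0}]'>/dev/null; eval "$S"
```

```text
t 11.5 pos [0.7341 0.079  0.6868] z [ 0.353 -0.187 -0.917] y [-0.242 -0.965  0.103] F [0.1 1.7 1.7] w 0.0279 g 0.0 q [-0.62  0.68  1.25  0.56 -0.62  1.78 -1.7 ]
t 11.83 pos [0.7562 0.0842 0.7155] z [ 0.376 -0.164 -0.912] y [-0.206 -0.974  0.09 ] F [ 0.8  1.5 -2.8] w 0.0279 g 0.0 q [-0.37  0.73  0.92  0.18 -0.54  1.93 -1.82]
t 12.17 pos [0.7376 0.0723 0.7637] z [ 0.444 -0.184 -0.877] y [-0.214 -0.972  0.095] F [0.4 0.1 1. ] w 0.0277 g 0.0 q [-0.38  0.71  1.42  0.17 -0.98  1.93 -1.75]
```

```bash
S='python3 -c "
from h import *
state()"'; python3 -m creep '[{"travel":[-0.08,0,-0.08],"spin":-0.15},{"travel":[-0.16,0,-0.16],"spin":-0.3},{"travel":[-0.2,0,-0.2],"spin":-0.45},{"travel":[-0.2,0,-0.2],"spin":-0.6},{"travel":[-0.16,0,-0.16],"spin":-0.75},{"travel":[-0.1,0,-0.1],"spin":-0.75},{"travel":[-0.1,0,-0.1],"spin":-0.75}]'>/dev/null; eval "$S"; python3 -m creep '[{"travel":[0.4,0.05,0.9],"spin":-0.1}]'>/dev/null;  python3 -m creep '[{"travel":[0.4,0.05,0.9],"spin":-0.1}]'>/dev/null;  python3 -m creep '[{"travel":[0.4,0.05,0.9],"spin":-0.1}]'>/dev/null; python3 -m creep '[{"travel":[0.4,0.05,0.9],"spin":-0.1}]'>/dev/null; eval "$S"; python3 -m creep '[{"travel":[0.4,0.05,0.9],"spin":-0.1}]'>/dev/null;  python3 -m creep '[{"travel":[0.4,0.05,0.9],"spin":-0.1}]'>/dev/null;  python3 -m creep '[{"travel":[0.4,0.05,0.9],"spin":-0.1}]'>/dev/null; python3 -m creep '[{"travel":[0.4,0.05,0.9],"spin":-0.1}]'>/dev/null; eval "$S"
```

```text
t 12.75 pos [0.681  0.0785 0.706 ] z [ 0.282 -0.371 -0.885] y [-0.673 -0.734  0.093] F [-0.4  0.8  5.1] w 0.0278 g 0.0 q [-0.75  0.68  1.34  0.58 -0.43  1.86 -2.15]
t 13.08 pos [0.689  0.0999 0.7624] z [ 0.391 -0.299 -0.87 ] y [-0.677 -0.734 -0.053] F [-2.3 -0.3  2.5] w 0.0278 g 0.0 q [-0.63  0.62  1.02  0.36 -0.31  1.91 -2.33]
t 13.42 pos [0.7175 0.1201 0.7713] z [ 0.448 -0.338 -0.828] y [-0.704 -0.704 -0.093] F [ 1.2  0.3 -2.6] w 0.0274 g 0.0 q [-0.56  0.68  0.95  0.19 -0.26  1.93 -2.44]
```

```bash
S='python3 -c "
from h import *
state()"'; python3 -m creep '[{"travel":[-0.08,0,-0.08],"spin":0.15},{"travel":[-0.16,0,-0.16],"spin":0.3},{"travel":[-0.2,0,-0.2],"spin":0.45},{"travel":[-0.2,0,-0.2],"spin":0.6},{"travel":[-0.2,0,-0.2],"spin":0.75},{"travel":[-0.2,0,-0.2],"spin":0.9},{"travel":[-0.2,0,-0.2],"spin":1},{"travel":[-0.2,0,-0.2],"spin":1}]'>/dev/null; eval "$S"; python3 -m creep '[{"travel":[0,-0.05,0],"spin":0.15},{"travel":[0.05,-0.05,0.05],"spin":0.3},{"travel":[0.1,-0.05,0.1],"spin":0.45},{"travel":[0.15,-0.05,0.15],"spin":0.5}]'>/dev/null; eval "$S"; python3 -m creep '[{"travel":[0.4,0.05,0.9],"spin":0}]'>/dev/null;  python3 -m creep '[{"travel":[0.4,0.05,0.9],"spin":0}]'>/dev/null;  python3 -m creep '[{"travel":[0.4,0.05,0.9],"spin":0}]'>/dev/null; eval "$S";  python3 -m creep '[{"travel":[0.4,0.05,0.9],"spin":0}]'>/dev/null; python3 -m creep '[{"travel":[0.4,0.05,0.9],"spin":0}]'>/dev/null; eval "$S"
```

```text
t 14.08 pos [0.6244 0.1086 0.6984] z [ 0.569 -0.149 -0.808] y [-0.387 -0.916 -0.104] F [-0.2 -1.4  3.5] w 0.0279 g 0.0 q [-1.41  0.2   1.23  1.22  0.1   1.29 -2.24]
t 14.42 pos [0.6562 0.0848 0.7401] z [ 0.588  0.008 -0.808] y [-0.137 -0.985 -0.109] F [-0.4  1.9 -0.2] w 0.0277 g 0.0 q [-1.07  0.23  1.1   1.06 -0.19  1.34 -1.81]
t 14.67 pos [0.6856 0.0883 0.8122] z [ 0.594  0.001 -0.804] y [-0.152 -0.982 -0.114] F [-1.5  1.4  1.2] w 0.0278 g 0.0 q [-0.73  0.39  1.02  0.67 -0.41  1.58 -1.77]
t 14.83 pos [0.6987 0.0932 0.8479] z [ 0.608  0.004 -0.794] y [-0.16  -0.979 -0.128] F [-1.4  0.2  2. ] w 0.028 g 0.0 q [-0.53  0.48  0.97  0.39 -0.54  1.72 -1.82]
```

```bash
S='python3 -c "
from h import *
state()"'; python3 -m creep '[{"travel":[0,0,-0.08],"spin":0.15},{"travel":[0,0,-0.15],"spin":0.3},{"travel":[0,0,-0.15],"spin":0.45},{"travel":[0,0,-0.15],"spin":0.6},{"travel":[0,0,-0.15],"spin":0.75},{"travel":[0,0,-0.15],"spin":0.9},{"travel":[0,0,-0.15],"spin":1},{"travel":[0,0,-0.15],"spin":1}]'>/dev/null; eval "$S"; python3 -m creep '[{"travel":[0,0,0],"spin":0.15},{"travel":[0.05,0,0.1],"spin":0.3},{"travel":[0.1,0,0.2],"spin":0.45},{"travel":[0.15,0,0.3],"spin":0.5}]'>/dev/null; eval "$S"; python3 -m creep '[{"travel":[0.6,0.05,0.7],"spin":0}]'>/dev/null;  python3 -m creep '[{"travel":[0.6,0.05,0.7],"spin":0}]'>/dev/null;  python3 -m creep '[{"travel":[0.6,0.05,0.7],"spin":0}]'>/dev/null; eval "$S"
```

```text
t 15.5 pos [0.6981 0.0921 0.7727] z [ 0.427  0.436 -0.793] y [ 0.584 -0.802 -0.127] F [-0.4 -0.  -0.3] w 0.0279 g 0.0 q [-0.3   0.43  0.7   0.65 -0.86  1.7  -0.99]
t 15.83 pos [0.7045 0.1072 0.7875] z [ 0.309  0.53  -0.79 ] y [ 0.774 -0.623 -0.115] F [-0.1  0.8 -1.7] w 0.0275 g 0.0 q [-0.03  0.6   0.3   0.24 -0.85  1.9  -0.99]
t 16.08 pos [0.7083 0.1076 0.8016] z [ 0.336  0.539 -0.772] y [ 0.764 -0.636 -0.111] F [-33.   81.7  43.5] w 0.0278 g 0.0 q [-0.05  0.65  0.72  0.17 -1.26  1.93 -1.  ]
```

```bash
S='python3 -c "
from h import *
state()"'; eval "$S"; python3 -m creep '[{"travel":[0.02,0,0.04],"spin":0}]'>/dev/null; eval "$S"; python3 -m creep '[{"travel":[0.02,0,0.04],"spin":0}]'>/dev/null;  python3 -m creep '[{"travel":[0.02,0,0.04],"spin":0}]'>/dev/null; eval "$S"; python3 -m creep '[{"travel":[0.02,0,0.04],"spin":0}]'>/dev/null;  python3 -m creep '[{"travel":[0.02,0,0.04],"spin":0}]'>/dev/null; eval "$S"
```

```text
t 16.08 pos [0.7083 0.1076 0.8016] z [ 0.336  0.539 -0.772] y [ 0.764 -0.636 -0.111] F [-33.   81.7  43.5] w 0.0278 g 0.0 q [-0.05  0.65  0.72  0.17 -1.26  1.93 -1.  ]
t 16.17 pos [0.7067 0.1017 0.805 ] z [ 0.349  0.526 -0.776] y [ 0.752 -0.651 -0.103] F [ 0.3 -0.6 -0.8] w 0.028 g 0.0 q [-0.04  0.64  0.73  0.17 -1.26  1.93 -1.  ]
t 16.33 pos [0.6942 0.1073 0.8219] z [ 0.356  0.544 -0.76 ] y [ 0.761 -0.641 -0.102] F [-0.2 -0.2  0.2] w 0.0279 g 0.0 q [-0.04  0.62  0.72  0.17 -1.26  1.93 -1.01]
t 16.5 pos [0.6859 0.1061 0.8334] z [ 0.369  0.545 -0.753] y [ 0.758 -0.645 -0.096] F [-0.3  0.8  0.1] w 0.0276 g 0.0 q [-0.04  0.61  0.72  0.17 -1.26  1.93 -1.02]
```

```bash
S='python3 -c "
from h import *
state()"'; python3 -m creep '[{"travel":[-0.06,0,0],"spin":-0.1},{"travel":[-0.12,0,-0.04],"spin":-0.25},{"travel":[-0.18,0,-0.08],"spin":-0.4},{"travel":[-0.24,0,-0.12],"spin":-0.55},{"travel":[-0.3,-0.02,-0.16],"spin":-0.7},{"travel":[-0.36,-0.04,-0.2],"spin":-0.85},{"travel":[-0.41,-0.06,-0.26],"spin":-0.98},{"travel":[-0.41,-0.08,-0.34],"spin":-0.98},{"travel":[-0.41,-0.08,-0.42],"spin":-0.98},{"travel":[-0.41,-0.08,-0.5],"spin":-0.98},{"travel":[-0.41,-0.08,-0.5],"spin":-0.98},{"travel":[-0.41,-0.08,-0.5],"spin":-0.98}]' -1 ; eval "$S"
```

```text
clock: 17.5
eef_pos: [0.5678, 0.1066, 0.7746]
tcp_rot: [0.932, 0.139, 0.318, -0.106]
ft_force: [0.0, -1.6, -0.8]
width: 0.0001
grasp_force: 0.0
t 17.5 pos [0.5678 0.1066 0.7746] z [ 0.563  0.286 -0.775] y [ 0.327 -0.939 -0.109] F [ 0.  -1.6 -0.8] w 0.0001 g 0.0 q [-1.3  -0.09  0.99  1.17 -0.04  1.35 -1.56]
```

```bash
S='python3 -c "
from h import *
state()"'; python3 -m creep '[{"travel":[-0.06,-0.02,-0.05],"spin":-0.15},{"travel":[-0.12,-0.04,-0.12],"spin":-0.3},{"travel":[-0.17,-0.06,-0.2],"spin":-0.3},{"travel":[-0.17,-0.08,-0.28],"spin":-0.3},{"travel":[-0.17,-0.08,-0.36],"spin":-0.3},{"travel":[-0.17,-0.08,-0.44],"spin":-0.3},{"travel":[-0.17,-0.08,-0.52],"spin":-0.3},{"travel":[-0.17,-0.08,-0.6],"spin":-0.3},{"travel":[-0.17,-0.08,-0.68],"spin":-0.3},{"travel":[-0.17,-0.08,-0.76],"spin":-0.3},{"travel":[-0.17,-0.08,-0.84],"spin":-0.3},{"travel":[-0.17,-0.08,-0.9],"spin":-0.3}]'>/dev/null ; eval "$S"
```

```text
t 18.5 pos [0.4834 0.0671 0.3917] z [ 0.614  0.147 -0.775] y [ 0.099 -0.989 -0.11 ] F [ 3.2  0.9 -1. ] w -0.0001 g 0.0 q [-0.6  -0.21  0.26  2.25  0.26  0.43 -2.03]
```

```bash
python3 -m creep '[{"travel":[0,0,-0.08],"spin":0},{"travel":[0,0,-0.16],"spin":0},{"travel":[0,0,-0.24],"spin":0},{"travel":[0,0,-0.28],"spin":0},{"travel":[0,0,-0.28],"spin":0}]'
python3 - <<'E'
from h import *
state();c=get_calibration("wrist")
p,d=grab_frame("wrist");np.savez("pics/w2.npz",p=p,d=d,W=cloud("wrist",d,c))
cv2.imwrite("pics/w2.png",cv2.convertScaleAbs(p[:,:,::-1],alpha=1.5))
E
```

```text
clock: 18.92
eef_pos: [0.4839, 0.0615, 0.3031]
tcp_rot: [0.943, 0.028, 0.325, -0.066]
ft_force: [0.2, 0.2, 0.5]
width: 0.0002
grasp_force: 0.0
t 18.92 pos [0.4839 0.0615 0.3031] z [ 0.61   0.142 -0.78 ] y [ 0.096 -0.99  -0.106] F [0.2 0.2 0.5] w 0.0002 g 0.0 q [-0.89 -0.1   0.6   2.4   0.55  0.17 -2.3 ]
```

View pics/w2.png

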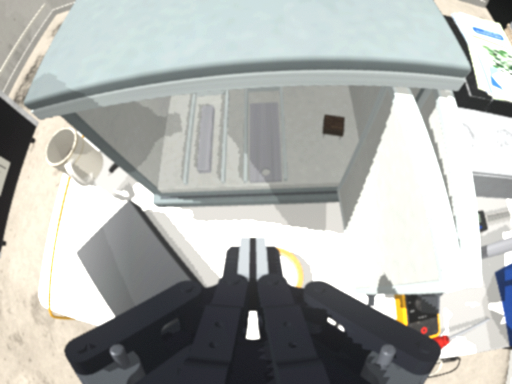

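Run:
```python
from h import *
f=np.load("pics/w2.npz");W=f["W"];p=f["p"]
a=np.deg2rad(5.5);O=np.array([.598,.088]);R=np.array([[np.cos(a),-np.sin(a)],[np.sin(a),np.cos(a)]])
C=W.copy();C[...,:2]=(W[...,:2]-O)@R
for v in range(166,192,2): print(v,(C[v,258]*1000).round(1),p[v,258],(C[v,272]*1000).round(1),p[v,272])
print()
for u in range(236,296,3): print(u,(C[150,u]*1000).round(1),p[150,u])
```

```text
166 [28.7 -1.  92.5] [93 93 95] [ 28.2 -20.4  91.6] [91 90 92]
168 [26.  -0.9 91.7] [93 93 95] [ 25.3 -20.3  91.5] [90 90 92]
170 [23.1 -0.9 91.4] [100 100 102] [ 21.6 -20.3  93. ] [90 91 92]
172 [19.8 -0.9 92.2] [109 109 110] [ 19.  -20.2  92.2] [91 92 92]
174 [16.6 -1.  92.8] [113 113 114] [ 16.  -20.1  92.2] [91 91 93]
176 [13.8 -0.9 92.3] [114 114 115] [ 12.9 -20.   92.6] [91 91 93]
178 [11.5 -0.8 90.8] [113 113 116] [ 10.  -20.   92.4] [92 92 93]
180 [ 7.8 -0.9 92.5] [111 112 114] [  7.6 -19.9  91.1] [89 89 90]
182 [ 6.7 -0.5 87.9] [123 124 122] [  7.  -19.6  85.2] [103 104 102]
184 [ 4.7 -0.3 85.6] [141 142 137] [  3.9 -19.5  85.6] [110 111 106]
186 [ 2.9  0.  82.4] [131 132 127] [  2.5 -19.3  81.7] [102 103  99]
188 [ 2.8  0.7 74.7] [118 120 116] [  3.1 -18.9  71.6] [90 92 89]
190 [nan nan nan] [89 94 93] [  0.8 -18.8  69.8] [73 78 77]

236 [59.  31.6 85.6] [137 138 134]
239 [58.6 27.1 85.7] [118 119 115]
242 [58.1 22.6 86.2] [113 114 109]
245 [52.4 16.8 96.8] [107 112 110]
248 [58.2 14.  85.1] [106 107 105]
251 [55.2  9.  90.5] [96 96 98]
254 [54.2  4.5 92. ] [94 94 96]
257 [53.5  0.2 92.8] [92 93 94]
260 [53.3 -4.1 92.8] [95 95 97]
263 [53.5 -8.3 92. ] [94 94 96]
266 [ 53.8 -12.5  91. ] [95 96 97]
269 [ 53.8 -16.7  90.7] [93 94 95]
272 [ 52.7 -21.1  92.4] [91 91 92]
275 [ 53.1 -25.3  91.3] [94 94 96]
278 [ 52.3 -29.5  92.5] [93 94 95]
281 [ 55.7 -33.8  85.4] [108 110 107]
284 [ 48.8 -37.9  98.5] [108 112 110]
287 [ 55.3 -42.4  85.6] [112 113 109]
290 [ 55.2 -46.7  85.3] [113 114 110]
293 [ 54.5 -51.   86.3] [112 113 109]
```

```bash
S='python3 -c "
from h import *
state()"'; python3 -m creep '[{"travel":[0.04,0.005,-0.06],"spin":0},{"travel":[0.08,0.01,-0.12],"spin":0},{"travel":[0.13,0.016,-0.17],"spin":0},{"travel":[0.18,0.022,-0.21],"spin":0},{"travel":[0.23,0.028,-0.25],"spin":0},{"travel":[0.28,0.034,-0.29],"spin":0},{"travel":[0.33,0.04,-0.325],"spin":0},{"travel":[0.385,0.048,-0.35],"spin":0},{"travel":[0.385,0.048,-0.355],"spin":0},{"travel":[0.385,0.048,-0.355],"spin":0}]'>/dev/null ; eval "$S"
```

```text
t 19.8 pos [0.5184 0.0642 0.2933] z [ 0.611  0.145 -0.779] y [ 0.099 -0.989 -0.107] F [-0.6  0.5  0.2] w 0.0003 g 0.0 q [-1.69 -0.12  1.42  2.37  0.83  0.16 -2.52]
```

```bash
cat > fk.py <<'E'
import numpy as np
from scipy.spatial.transform import Rotation as Ro
from scipy.optimize import least_squares
D=[([1.042,.522,-.036,1.6,.021,1.021,-.113],[.277,-.56,.231],None,None)]
raw="""0.3182 -0.4342  0.6459|0.002 -0.001 -1|0.442 -0.897  0.002|0.68  0.27  0.23  0.97 -0.06  1.91 -0.23
0.312  -0.3376  0.6849|0.024 -0.028 -0.999|0.441 -0.897  0.035|0.03  0.12  0.82  1.09 -0.1   1.93 -0.3
0.3637 -0.2522  0.7027|0.059 -0.05  -0.997|0.443 -0.893  0.071|-0.44  0.07  1.02  1.1  -0.05  1.93 -0.55
0.4104 -0.1085  0.5072|0.06  -0.049 -0.997|0.44  -0.895  0.071|-0.72 -0.11  0.72  1.68  0.12  1.49 -1.11
0.551  0.0561 0.4021|0.056 -0.052 -0.997|0.441 -0.895  0.072|-0.76  0.28  0.67  1.61 -0.12  1.26 -1.19
0.4935 -0.1152  0.2854|0.076 -0.005 -0.997|0.845 -0.531  0.067|-0.36  0.26  0.58  1.92 -0.19  0.93 -0.25
0.8307 0.075  0.513|0.119 -0.004 -0.993|0.35  -0.936  0.046|-0.23  0.97  0.91  0.19 -0.81  1.93 -1.27
0.7375 0.0723 0.7637|0.444 -0.184 -0.877|-0.214 -0.972  0.095|-0.38  0.71  1.42  0.17 -0.98  1.93 -1.75
0.6562 0.0848 0.7401|0.588  0.008 -0.808|-0.137 -0.985 -0.109|-1.07  0.23  1.1   1.06 -0.19  1.34 -1.81
0.6859 0.1061 0.8334|0.369  0.545 -0.753|0.758 -0.645 -0.096|-0.04  0.61  0.72  0.17 -1.26  1.93 -1.02
0.4834 0.0671 0.3917|0.614  0.147 -0.775|0.099 -0.989 -0.11|-0.6  -0.21  0.26  2.25  0.26  0.43 -2.03
0.4839 0.0615 0.3031|0.61   0.142 -0.78|0.096 -0.99  -0.106|-0.89 -0.1   0.6   2.4   0.55  0.17 -2.3
0.5184 0.0642 0.2933|0.611  0.145 -0.779|0.099 -0.989 -0.107|-1.69 -0.12  1.42  2.37  0.83  0.16 -2.52"""
for l in raw.split("\n"):
    P,z,y,q=[np.array(s.split(),float) for s in l.split("|")];D.append((q,P,z,y))
def rz(t):c,s=np.cos(t),np.sin(t);return np.array([[c,-s,0],[s,c,0],[0,0,1]])
def ry(t):c,s=np.cos(t),np.sin(t);return np.array([[c,0,s],[0,1,0],[-s,0,c]])
def fk(q,p,S):
    c1,h,a,b,L,c7,e1,e2,e3=p
    R=rz(S[0]*q[0]+c1);x=np.array([0,0,h]);R=R@ry(q[1])@rz(S[1]*q[2]);x=x+R@[e1,0,a]
    R=R@ry(q[3])@rz(S[2]*q[4]);x=x+R@[e2,0,b];R=R@ry(q[5])@rz(S[3]*q[6]+c7);
    Rw=R@rz(-(S[3]*q[6]+c7));x=x+Rw@[e3,0,L];return x,R
def res(p,S):
    o=[]
    for q,P,z,y in D:
        x,R=fk(q,p,S);o+=list((x-P)*3)
        if z is not None:o+=list(R[:,2]-z)+list(R[:,1]-y)
    return np.array(o)
if __name__=="__main__":
    import itertools
    best=[]
    for S in itertools.product([1,-1],repeat=4):
        for c1 in(0,2,-2):
          for c7 in(0,1.57,3.1,-1.57):
            r=least_squares(res,[c1,.35,.4,.4,.35,c7,0,0,0],args=(S,),max_nfev=60);best.append((r.cost,S,r.x.round(4)))
    best.sort(key=lambda t:t[0]);print(best[0]);print(best[1])
    np.save("fk.npy",np.r_[best[0][2],best[0][1]])
    print(np.abs(res(best[0][2],best[0][1])).max())
E
python3 fk.py
```

```text
(np.float64(0.03856143218066322), (-1, -1, -1, -1), array([-7.6100e-02,  3.5420e-01,  4.9680e-01,  4.3550e-01,  3.3070e-01,
       -4.7803e+00, -4.9000e-03, -4.1000e-03, -2.6000e-03]))
(np.float64(0.03856143218066612), (-1, -1, -1, -1), array([-0.0761,  0.3542,  0.4968,  0.4355,  0.3307,  1.5029, -0.0049,
       -0.0041, -0.0026]))
0.08853358285924544
```

```bash
cat > ik.py <<'E'
from fk import *
pp=np.load("fk.npy");p,S=pp[:9],pp[9:]
lo=np.array([-2.91,-.3,-1.5,.17,-1.26,.16,-2.52]);hi=np.array([2.91,2.13,1.42,2.43,4.41,1.93,2.52])
def ik(P,z,y,q0=None,w=.02,n=6,flip=False):
    z=np.array(z)/np.linalg.norm(z);y=np.array(y);y=y-z*(y@z);y/=np.linalg.norm(y)
    if flip:y=-y
    T=np.c_[np.cross(y,z),y,z];best=None;rng=np.random.default_rng(0)
    ref=np.array([0,.3,0,1.5,0,1,0])
    for k in range(n):
        s=q0 if (q0 is not None and k==0) else np.clip(np.r_[rng.uniform(-1.2,.6),rng.uniform(-.2,.8),rng.uniform(-.8,.8),rng.uniform(1,2.3),rng.uniform(-.8,.8),rng.uniform(.3,1.8),rng.uniform(-2.4,2.4)],lo+.01,hi-.01)
        def f(q):
            x,R=fk(q,p,S);return np.r_[(x-P)*10,(R-T).ravel()*3,w*(q-ref)[[2,4]]]
        r=least_squares(f,s,bounds=(lo,hi),max_nfev=80)
        if best is None or r.cost<best[0]:best=(r.cost,r.x)
    x,R=fk(best[1],p,S);return best[1],np.linalg.norm(x-P),np.degrees(Ro.from_matrix(R@T.T).magnitude())
E
python3 - <<'E'
from ik import *
z=[.611,.145,-.779];y=[.099,-.989,-.107]
for nm,zz,yy in(("now",z,y),("ideal35",[.571,.055,-.819],[.0958,-.995,0]),("ideal30",[.498,.048,-.866],[.0958,-.995,0])):
  for fl in(False,True):
    for P in([.48,.065,.30],[.55,.07,.25],[.6,.08,.2],[.6766,.0855,.12],[.62,.08,.12],[.58,.08,.1],[.52,.075,.2],[.46,.27,.06]):
      q,e,d=ik(P,zz,yy,flip=fl);print(nm,fl,P,q.round(2),round(e*1000,1),round(d,1))
E
```

```text
now False [0.48, 0.065, 0.3] [-0.41 -0.09  0.24  2.4  -0.46  0.17 -1.23] 0.0 0.0
now False [0.55, 0.07, 0.25] [-0.46  0.16  0.33  2.28 -1.26  0.16 -0.44] 5.4 1.0
now False [0.6, 0.08, 0.2] [ 0.4   0.42 -0.66  2.22  2.18  0.16  2.52] 0.0 0.0
now False [0.6766, 0.0855, 0.12] [ 0.36  0.71 -0.65  2.06  2.3   0.31  2.52] 0.0 0.0
now False [0.62, 0.08, 0.12] [ 0.5   0.72 -0.82  2.2   2.34  0.43  2.52] 0.0 0.0
now False [0.58, 0.08, 0.1] [ 0.59  0.82 -0.93  2.29  2.39  0.59  2.52] 0.0 0.0
now False [0.52, 0.075, 0.2] [ 0.74  0.4  -1.03  2.4   2.19  0.29  2.52] 0.0 0.0
now False [0.46, 0.27, 0.06] [-0.23  0.78 -0.65  2.38  2.32  0.87  1.93] 0.0 0.0
now True [0.48, 0.065, 0.3] [-0.41 -0.09  0.24  2.4  -0.46  0.17  1.91] 0.0 0.0
now True [0.55, 0.07, 0.25] [ 0.81  0.3  -1.07  2.3   1.53  0.16  0.03] 0.1 0.0
now True [0.6, 0.08, 0.2] [ 0.62  0.52 -0.95  2.22  1.94  0.31 -0.31] 0.1 0.0
now True [0.6766, 0.0855, 0.12] [ 0.54  0.84 -0.92  2.06  2.11  0.48 -0.31] 0.0 0.0
now True [0.62, 0.08, 0.12] [ 0.66  0.88 -1.05  2.2   2.18  0.6  -0.36] 0.0 0.0
now True [0.58, 0.08, 0.1] [ 0.71  0.98 -1.13  2.
[... 2197 characters left out ...]
  1.96  0.53  2.21] 0.0 0.0
ideal30 True [0.48, 0.065, 0.3] [-0.22 -0.05 -0.01  2.28  0.07  0.38  1.38] 0.0 0.0
ideal30 True [0.55, 0.07, 0.25] [-0.25  0.17  0.04  2.2   0.06  0.25  1.41] 0.0 0.0
ideal30 True [0.6, 0.08, 0.2] [-0.13  0.35 -0.1   2.12  0.37  0.16  1.11] 0.1 0.0
ideal30 True [0.6766, 0.0855, 0.12] [ 0.    0.61 -0.26  1.96  1.22  0.16  0.32] 0.1 0.0
ideal30 True [0.62, 0.08, 0.12] [ 0.04  0.55 -0.3   2.1   1.67  0.16 -0.13] 0.1 0.0
ideal30 True [0.58, 0.08, 0.1] [ 0.31  0.63 -0.65  2.2   1.94  0.37 -0.33] 0.1 0.0
ideal30 True [0.52, 0.075, 0.2] [ 0.15  0.24 -0.43  2.3   0.97  0.16  0.51] 0.1 0.0
ideal30 True [0.46, 0.27, 0.06] [-0.45  0.64 -0.39  2.27  1.96  0.53 -0.94] 0.0 0.0
```

Run:
```python
from ik import *
import ik
ik.hi=hi.copy();ik.hi[4]=.5
c=np.cos(np.deg2rad(5.5));s=np.sin(np.deg2rad(5.5))
def w(x,y,z):return [.598+x*c-y*s,.088+x*s+y*c,z]
for t in(20,23,26,29,32):
  for zy in(0,5.5,12,-10):
    for P in((.035,-.01,.1),(-.02,-.01,.09),(-.12,-.01,.2)):
      T=np.deg2rad(t);Z=[np.sin(T)*np.cos(np.deg2rad(zy)),np.sin(T)*np.sin(np.deg2rad(zy)),-np.cos(T)]
      q,e,d=ik.ik(w(*P),Z,[s,-c,0],w=.005,n=5);print(t,zy,P,q.round(2),round(e*1000,1),round(d,1))
```

```text
20 0 (0.035, -0.01, 0.1) [-0.29  0.6   0.08  1.94  0.04  0.25 -1.74] 0.0 0.0
20 0 (-0.02, -0.01, 0.09) [-0.37  0.56  0.16  2.09 -0.17  0.16 -1.55] 0.0 0.0
20 0 (-0.12, -0.01, 0.2) [-0.32  0.19  0.08  2.26  0.13  0.35 -1.84] 0.0 0.0
20 5.5 (0.035, -0.01, 0.1) [-0.23  0.6   0.02  1.95  0.01  0.25 -1.69] 0.0 0.0
20 5.5 (-0.02, -0.01, 0.09) [-0.32  0.55  0.13  2.09 -0.32  0.16 -1.38] 0.0 0.0
20 5.5 (-0.12, -0.01, 0.2) [-0.25  0.19  0.02  2.26  0.04  0.34 -1.73] 0.0 0.0
20 12 (0.035, -0.01, 0.1) [-0.15  0.6  -0.05  1.95 -0.02  0.25 -1.62] 0.0 0.0
20 12 (-0.02, -0.01, 0.09) [-0.21  0.55  0.02  2.09 -0.28  0.16 -1.38] 0.0 0.0
20 12 (-0.12, -0.01, 0.2) [-0.16  0.19 -0.04  2.26 -0.07  0.34 -1.59] 0.0 0.0
20 -10 (0.035, -0.01, 0.1) [-0.4   0.61  0.18  1.93  0.09  0.28 -1.83] 0.0 0.0
20 -10 (-0.02, -0.01, 0.09) [-0.45  0.57  0.21  2.07  0.08  0.19 -1.84] 0.0 0.0
20 -10 (-0.12, -0.01, 0.2) [-0.44  0.2   0.15  2.25  0.27  0.38 -2.01] 0.0 0.0
23 0 (0.035, -0.01, 0.1) [-0.32  0.59  0.11  1.99  0.03  0.17 -1.75] 0.0 0.0
23 0 (-0.02, -0.01, 0.09) [-0.58  0.59  0.41  2.12 -1.1   0.16 -0.69] 0.0 0.0
23
[... 2926 characters left out ...]
0.01, 0.1) [-0.51  0.6   0.36  2.03 -1.26  0.16 -0.51] 17.1 3.7
32 5.5 (-0.02, -0.01, 0.09) [-0.55  0.54  0.39  2.12 -1.26  0.16 -0.51] 28.6 5.8
32 5.5 (-0.12, -0.01, 0.2) [-1.09  0.23  0.93  2.4  -1.26  0.16 -0.49] 4.8 0.8
32 12 (0.035, -0.01, 0.1) [-0.33  0.58  0.19  2.03 -1.26  0.16 -0.43] 16.7 3.6
32 12 (-0.02, -0.01, 0.09) [-0.34  0.52  0.2   2.12 -1.26  0.16 -0.42] 28.2 5.7
32 12 (-0.12, -0.01, 0.2) [-0.73  0.17  0.59  2.4  -1.26  0.16 -0.41] 4.5 0.7
32 -10 (0.035, -0.01, 0.1) [-0.84  0.7   0.67  2.03 -1.26  0.16 -0.69] 10.2 2.2
32 -10 (-0.02, -0.01, 0.09) [-0.92  0.66  0.72  2.12 -1.26  0.16 -0.7 ] 21.1 4.3
32 -10 (-0.12, -0.01, 0.2) [-1.42  0.4   1.2   2.39 -1.12  0.16 -0.78] 0.0 0.0
```

```bash
S='python3 -c "
from h import *
state()"'; python3 -m creep '[{"travel":[-0.04,0,0.07],"spin":0},{"travel":[-0.06,0,0.14],"spin":-0.1},{"travel":[-0.06,0,0.22],"spin":-0.2},{"travel":[-0.06,0,0.25],"spin":-0.35},{"travel":[-0.06,0,0.25],"spin":-0.5},{"travel":[-0.06,0,0.25],"spin":-0.65},{"travel":[-0.06,0,0.25],"spin":-0.75},{"travel":[-0.06,0,0.25],"spin":-0.75},{"travel":[-0.06,0,0.25],"spin":-0.75}]'>/dev/null ; eval "$S"; python3 -m creep '[{"travel":[0,0,-0.3],"spin":0}]'>/dev/null;python3 -m creep '[{"travel":[0,0,-0.3],"spin":0}]'>/dev/null;python3 -m creep '[{"travel":[0,0,-0.3],"spin":0}]'>/dev/null; eval "$S"
```

```text
t 20.55 pos [0.511  0.0531 0.3623] z [ 0.646  0.059 -0.761] y [-0.052 -0.991 -0.121] F [ 0.7 -0.8 -0.1] w -0.0002 g 0.0 q [-0.69 -0.13  0.34  2.28  0.61  0.35 -2.51]
t 20.8 pos [0.5118 0.05   0.3535] z [ 0.656  0.044 -0.754] y [-0.048 -0.994 -0.1  ] F [-0.  0. -0.] w -0.0004 g 0.0 q [-0.36 -0.09  0.04  2.29  0.62  0.29 -2.51]
```

```bash
S='python3 -c "
from h import *
state()"'; python3 -m creep '[{"travel":[0,0,-0.3],"spin":0}]'>/dev/null;python3 -m creep '[{"travel":[0,0,-0.3],"spin":0}]'>/dev/null;python3 -m creep '[{"travel":[0,0,-0.3],"spin":0}]'>/dev/null; eval "$S"; python3 -m creep '[{"travel":[-0.2,0,-0.2],"spin":0}]'>/dev/null;python3 -m creep '[{"travel":[-0.2,0,-0.2],"spin":0}]'>/dev/null;python3 -m creep '[{"travel":[-0.2,0,-0.2],"spin":0}]'>/dev/null; eval "$S"; python3 -m creep '[{"travel":[-0.1,-0.3,-0.2],"spin":-0.1}]'>/dev/null;python3 -m creep '[{"travel":[-0.1,-0.3,-0.2],"spin":-0.1}]'>/dev/null;python3 -m creep '[{"travel":[-0.1,-0.3,-0.2],"spin":-0.1}]'>/dev/null; eval "$S"
```

```text
t 21.05 pos [0.5106 0.0451 0.3437] z [ 0.657  0.032 -0.753] y [-0.046 -0.995 -0.083] F [ 0.3 -1.3 -0.2] w -0.0005 g 0.0 q [-0.03 -0.07 -0.27  2.3   0.63  0.25 -2.52]
t 21.3 pos [0.4861 0.0444 0.3281] z [ 0.656  0.035 -0.754] y [-0.045 -0.995 -0.085] F [-0.3 -0.4  0.2] w 0.0 g 0.0 q [ 0.3  -0.08 -0.59  2.35  0.62  0.2  -2.52]
t 21.55 pos [ 0.4697 -0.0032  0.312 ] z [ 0.642 -0.037 -0.766] y [-0.154 -0.985 -0.082] F [ 0.8 -0.9  0.8] w 0.0001 g 0.0 q [ 0.64 -0.09 -0.81  2.39  0.6   0.17 -2.52]
```

```bash
S='python3 -c "
from h import *
state()"'; python3 -m creep '[{"travel":[-0.1,0,-0.3],"spin":-0.05}]'>/dev/null;python3 -m creep '[{"travel":[-0.1,0,-0.3],"spin":-0.05}]'>/dev/null;python3 -m creep '[{"travel":[-0.1,0,-0.3],"spin":-0.05}]'>/dev/null; eval "$S"; python3 -m creep '[{"travel":[-0.1,0,-0.3],"spin":-0.05}]'>/dev/null;python3 -m creep '[{"travel":[-0.1,0,-0.3],"spin":-0.05}]'>/dev/null;python3 -m creep '[{"travel":[-0.1,0,-0.3],"spin":-0.05}]'>/dev/null; eval "$S"; python3 -m creep '[{"travel":[-0.1,0,-0.3],"spin":-0.05}]'>/dev/null;python3 -m creep '[{"travel":[-0.1,0,-0.3],"spin":-0.05}]'>/dev/null;python3 -m creep '[{"travel":[-0.1,0,-0.3],"spin":-0.05}]'>/dev/null; eval "$S"
```

```text
t 21.8 pos [ 0.4421 -0.0037  0.2892] z [ 0.605 -0.075 -0.793] y [-0.216 -0.974 -0.073] F [-0.6  0.2  0.3] w -0.0003 g 0.0 q [ 0.97 -0.13 -1.14  2.43  0.53  0.16 -2.52]
t 22.05 pos [ 0.4355 -0.0013  0.273 ] z [ 0.574 -0.108 -0.812] y [-0.274 -0.959 -0.066] F [-0.5 -0.3  0.7] w -0.0003 g 0.0 q [ 1.3  -0.16 -1.46  2.43  0.47  0.16 -2.52]
t 22.3 pos [ 0.4328 -0.018   0.2706] z [ 0.562 -0.14  -0.816] y [-0.373 -0.922 -0.099] F [ 0.7 -0.2 -0.4] w 0.0001 g 0.0 q [ 1.38 -0.17 -1.5   2.43  0.38  0.16 -2.52]
```

```bash
S='python3 -c "
from h import *
state()"'; python3 -m creep '[{"travel":[0,0,0.08],"spin":0.1},{"travel":[0.02,0,0.16],"spin":0.2},{"travel":[0.04,0,0.24],"spin":0.35},{"travel":[0.06,0.02,0.32],"spin":0.5},{"travel":[0.08,0.02,0.4],"spin":0.65},{"travel":[0.1,0.02,0.48],"spin":0.8},{"travel":[0.1,0.02,0.5],"spin":0.95},{"travel":[0.1,0.02,0.5],"spin":1}]'>/dev/null ; eval "$S"; python3 -m creep '[{"travel":[0.05,0,0],"spin":0.15},{"travel":[0.1,0,0],"spin":0.3},{"travel":[0.1,0,0],"spin":0.45},{"travel":[0.1,0,0],"spin":0.6},{"travel":[0.1,0,0],"spin":0.75},{"travel":[0.1,0,0],"spin":0.9},{"travel":[0.1,0,0],"spin":1}]'>/dev/null;  eval "$S"; python3 -m creep '[{"travel":[0.05,0,0],"spin":0.15},{"travel":[0.1,0,0],"spin":0.3},{"travel":[0.1,0,0],"spin":0.45},{"travel":[0.1,0,0],"spin":0.6},{"travel":[0.1,0,0],"spin":0.75},{"travel":[0.1,0,0],"spin":0.9},{"travel":[0.1,0,0],"spin":1}]'>/dev/null;  eval "$S"
```

```text
t 22.97 pos [ 0.4507 -0.0203  0.366 ] z [ 0.58  -0.025 -0.814] y [-0.132 -0.989 -0.064] F [0.  0.4 0.2] w 0.0003 g 0.0 q [ 0.48 -0.21 -0.54  2.27 -0.08  0.43 -1.74]
t 23.55 pos [ 0.5012 -0.0203  0.3663] z [ 0.495  0.299 -0.816] y [ 0.434 -0.898 -0.065] F [-1.4  0.4  0.5] w -0.0001 g 0.0 q [ 0.29 -0.01 -0.12  2.12 -0.67  0.65 -0.5 ]
t 24.13 pos [ 0.5514 -0.0215  0.3659] z [ 0.139  0.562 -0.816] y [ 0.942 -0.328 -0.065] F [ 0.7  0.7 -0.6] w -0.0003 g 0.0 q [ 0.38  0.32 -0.14  1.71 -0.62  1.19  0.16]
```

```bash
S='python3 -c "
from h import *
state()"'; python3 -m creep '[{"travel":[0,0,0.08],"spin":0.15},{"travel":[0,0,0.16],"spin":0.3},{"travel":[0,0,0.24],"spin":0.45},{"travel":[0.05,0,0.3],"spin":0.6},{"travel":[0.1,0,0.3],"spin":0.75},{"travel":[0.15,0,0.3],"spin":0.9},{"travel":[0.2,0,0.3],"spin":1}]'>/dev/null ; eval "$S"; python3 -m creep '[{"travel":[0.06,0,0],"spin":0.15},{"travel":[0.12,0.02,0],"spin":0.3},{"travel":[0.18,0.04,0],"spin":0.45},{"travel":[0.2,0.06,0],"spin":0.6},{"travel":[0.2,0.08,0],"spin":0.75},{"travel":[0.2,0.1,0],"spin":0.9},{"travel":[0.2,0.1,0],"spin":1}]'>/dev/null;  eval "$S"
```

```text
t 24.72 pos [ 0.6253 -0.0155  0.5079] z [-0.24   0.522 -0.818] y [ 0.943  0.326 -0.069] F [ 1.   0.6 -2.6] w -0.0 g 0.0 q [ 0.38  0.64 -0.45  0.88 -0.31  1.91  0.21]
t 25.3 pos [0.7073 0.0182 0.5061] z [-0.169  0.493 -0.853] y [0.85  0.511 0.127] F [-0.1 -6.3 -1.3] w 0.0001 g 0.0 q [ 0.22  0.76 -0.35  0.62 -0.31  1.93  0.43]
```

```bash
S='python3 -c "
from h import *
state()"'; python3 -m creep '[{"travel":[-0.07,0,-0.02],"spin":0.1},{"travel":[-0.14,0,-0.04],"spin":0.25},{"travel":[-0.2,0,-0.06],"spin":0.4},{"travel":[-0.27,0,-0.08],"spin":0.55},{"travel":[-0.3,0,-0.1],"spin":0.7},{"travel":[-0.3,0,-0.1],"spin":0.85},{"travel":[-0.3,0,-0.1],"spin":1}]'>/dev/null ; eval "$S"; python3 -m creep '[{"travel":[0,0,0],"spin":0.15},{"travel":[0,0,0],"spin":0.3},{"travel":[0.06,0,0.04],"spin":0.42},{"travel":[0.12,0,0.08],"spin":0.42}]'>/dev/null;  eval "$S"; python3 -m creep '[{"travel":[0.5,0,0.4],"spin":0}]'>/dev/null;python3 -m creep '[{"travel":[0.5,0,0.4],"spin":0}]'>/dev/null;python3 -m creep '[{"travel":[0.5,0,0.4],"spin":0}]'>/dev/null;python3 -m creep '[{"travel":[0.5,0,0.4],"spin":0}]'>/dev/null; eval "$S"; python3 -m creep '[{"travel":[0.5,0,0.4],"spin":0}]'>/dev/null;python3 -m creep '[{"travel":[0.5,0,0.4],"spin":0}]'>/dev/null;python3 -m creep '[{"travel":[0.5,0,0.4],"spin":0}]'>/dev/null;python3 -m creep '[{"travel":[0.5,0,0.4],"spin":0}]'>/dev/null; eval "$S"
```

```text
t 25.88 pos [0.5459 0.0348 0.4416] z [-0.47   0.229 -0.853] y [0.214 0.966 0.141] F [-0.2  0.8 -1.5] w 0.0001 g 0.0 q [ 0.18  0.58 -0.38  1.11 -0.12  1.93  1.18]
t 26.22 pos [0.5462 0.0389 0.4576] z [-0.423  0.121 -0.898] y [-0.039  0.988  0.151] F [0.8 0.9 0.1] w 0.0001 g 0.0 q [-0.17  0.52  0.15  1.13 -0.22  1.93  1.59]
t 26.55 pos [0.6221 0.0479 0.5005] z [-0.261  0.158 -0.952] y [-0.031  0.985  0.172] F [ 0.1 -0.1  0.5] w -0.0001 g 0.0 q [-0.1   0.57  0.05  0.89 -0.22  1.93  1.52]
t 26.88 pos [0.6932 0.0562 0.5295] z [-0.118  0.186 -0.975] y [-0.027  0.981  0.191] F [ 0.4 -0.5 -0.8] w 0.0002 g 0.0 q [-0.06  0.66 -0.03  0.65 -0.19  1.93  1.46]
```

```bash
S='python3 -c "
from h import *
state()"'; python3 -m creep '[{"travel":[-0.05,0,-0.05],"spin":0.15},{"travel":[-0.05,0,-0.05],"spin":0.25}]'>/dev/null; eval "$S"; python3 -m creep '[{"travel":[0.5,0,0.4],"spin":0}]'>/dev/null;python3 -m creep '[{"travel":[0.5,0,0.4],"spin":0}]'>/dev/null;python3 -m creep '[{"travel":[0.5,0,0.4],"spin":0}]'>/dev/null;python3 -m creep '[{"travel":[0.5,0,0.4],"spin":0}]'>/dev/null; eval "$S"; python3 -m creep '[{"travel":[0.5,0,0.6],"spin":0}]'>/dev/null;python3 -m creep '[{"travel":[0.5,0,0.6],"spin":0}]'>/dev/null;python3 -m creep '[{"travel":[0.5,0,0.6],"spin":0}]'>/dev/null;python3 -m creep '[{"travel":[0.5,0,0.6],"spin":0}]'>/dev/null; eval "$S"
```

```text
t 27.05 pos [0.6659 0.0559 0.5005] z [-0.159  0.158 -0.975] y [-0.221  0.956  0.191] F [-0.2  0.3 -2.2] w 0.0001 g 0.0 q [-0.06  0.6  -0.06  0.82 -0.15  1.86  1.66]
t 27.38 pos [0.7374 0.0614 0.5338] z [-0.042  0.176 -0.984] y [-0.22   0.959  0.181] F [-0.4 -0.7 -0.8] w 0.0 g 0.0 q [-0.1   0.73  0.05  0.5  -0.22  1.93  1.66]
t 27.72 pos [0.7673 0.0659 0.5765] z [ 0.083  0.193 -0.978] y [-0.22   0.961  0.171] F [-0.8  0.8  0.2] w 0.0001 g 0.0 q [-0.11  0.76  0.14  0.35 -0.31  1.93  1.65]
```

```bash
S='python3 -c "
from h import *
state()"'; python3 -m creep '[{"travel":[-0.07,0,-0.07],"spin":0.15},{"travel":[-0.1,0,-0.1],"spin":0.3},{"travel":[-0.1,0,-0.1],"spin":0.45},{"travel":[-0.05,0,-0.05],"spin":0.6}]'>/dev/null; eval "$S"; python3 -m creep '[{"travel":[0.5,0,0.6],"spin":0}]'>/dev/null;python3 -m creep '[{"travel":[0.5,0,0.6],"spin":0}]'>/dev/null;python3 -m creep '[{"travel":[0.5,0,0.6],"spin":0}]'>/dev/null;python3 -m creep '[{"travel":[0.5,0,0.6],"spin":0}]'>/dev/null; eval "$S"; python3 -m creep '[{"travel":[0.4,0,0.7],"spin":0}]'>/dev/null;python3 -m creep '[{"travel":[0.4,0,0.7],"spin":0}]'>/dev/null;python3 -m creep '[{"travel":[0.4,0,0.7],"spin":0}]'>/dev/null;python3 -m creep '[{"travel":[0.4,0,0.7],"spin":0}]'>/dev/null; eval "$S"
```

```text
t 28.05 pos [0.7158 0.0643 0.5154] z [-0.042  0.206 -0.978] y [-0.483  0.852  0.201] F [  4.2  -2.1 -23.6] w 0.0001 g 0.0 q [-0.11  0.64  0.08  0.72 -0.27  1.81  1.98]
t 28.38 pos [0.7716 0.0827 0.5927] z [ 0.119  0.239 -0.964] y [-0.493  0.857  0.152] F [ 1.1  7.1 -2.5] w -0.0002 g 0.0 q [-0.12  0.75  0.16  0.34 -0.37  1.91  1.92]
t 28.72 pos [0.7947 0.0878 0.6213] z [ 0.208  0.245 -0.947] y [-0.487  0.866  0.117] F [ 0.1 -0.2  0.4] w -0.0002 g 0.0 q [-0.13  0.82  0.48  0.17 -0.68  1.93  1.91]
```

```bash
S='python3 -c "
from h import *
state()"'; python3 -m creep '[{"travel":[0.3,0,0.9],"spin":0}]'>/dev/null;python3 -m creep '[{"travel":[0.3,0,0.9],"spin":0}]'>/dev/null;python3 -m creep '[{"travel":[0.3,0,0.9],"spin":0}]'>/dev/null;python3 -m creep '[{"travel":[0.3,0,0.9],"spin":0}]'>/dev/null; eval "$S"; python3 -m creep '[{"travel":[0.3,0,0.9],"spin":0}]'>/dev/null;python3 -m creep '[{"travel":[0.3,0,0.9],"spin":0}]'>/dev/null;python3 -m creep '[{"travel":[0.3,0,0.9],"spin":0}]'>/dev/null;python3 -m creep '[{"travel":[0.3,0,0.9],"spin":0}]'>/dev/null; eval "$S"
```

```text
t 29.05 pos [0.764  0.087  0.6994] z [ 0.307  0.255 -0.917] y [-0.478  0.875  0.083] F [-0.5 -0.  -0.5] w 0.0004 g 0.0 q [-0.15  0.74  0.69  0.17 -0.87  1.93  1.9 ]
t 29.38 pos [0.7361 0.0872 0.7639] z [ 0.397  0.267 -0.878] y [-0.468  0.882  0.057] F [-0.  -0.2  0.1] w -0.0004 g 0.0 q [-0.17  0.68  1.03  0.17 -1.18  1.93  1.91]
```

```bash
S='python3 -c "
from h import *
state()"'; python3 -m creep '[{"travel":[0.3,0,0.9],"spin":0}]'>/dev/null;python3 -m creep '[{"travel":[0.3,0,0.9],"spin":0}]'>/dev/null;python3 -m creep '[{"travel":[0.3,0,0.9],"spin":0}]'>/dev/null;python3 -m creep '[{"travel":[0.3,0,0.9],"spin":0}]'>/dev/null; python3 -m creep '[{"travel":[0.3,0,0.9],"spin":0}]'>/dev/null;python3 -m creep '[{"travel":[0.3,0,0.9],"spin":0}]'>/dev/null; eval "$S"
python3 - <<'E'
from ik import *
z=[.47,.28,-.84];y=[-.46,.887,.04]
g=Ro.from_euler('z',-22.5,degrees=True).as_matrix();z=g@z;y=g@y;print(z,y)
c=np.cos(np.deg2rad(5.5));s=np.sin(np.deg2rad(5.5))
def w(x,y,z):return [.598+x*c-y*s,.088+x*s+y*c,z]
q=None
for P in((-.12,-.01,.35),(-.1,-.01,.28),(-.05,-.01,.23),(0,-.01,.17),(.07,-.01,.1),(.02,-.01,.1),(-.025,-.01,.09),(-.06,-.01,.12)):
    q,e,d=ik(w(*P),z,y,q0=q,n=1 if q is not None else 8,w=.005);print(P,np.round(w(*P),3),q.round(2),round(e*1000,1),round(d,1))
for yaw in(0,15,30,43):
    g=Ro.from_euler('z',yaw,degrees=True).as_matrix()
    q,e,d=ik([.458,.2745,.07],g@z,g@y,q0=q,n=4,w=.005);print("gran",yaw,q.round(2),round(e*1000,1),round(d,1))
E
```

```text
t 29.88 pos [0.682  0.084  0.8473] z [ 0.499  0.28  -0.82 ] y [-0.454  0.891  0.028] F [-0.2 -0.3 -0.3] w -0.0001 g 0.0 q [-0.18  0.57  1.13  0.17 -1.26  1.93  1.89]
[ 0.54137474  0.07882506 -0.84      ] [-0.08554438  0.99551552  0.04      ]
(-0.12, -0.01, 0.35) [0.48  0.067 0.35 ] [-0.22 -0.14  0.    2.25 -0.01  0.46  1.45] 0.0 0.0
(-0.1, -0.01, 0.28) [0.499 0.068 0.28 ] [-0.21  0.01 -0.    2.31 -0.03  0.24  1.47] 0.0 0.0
(-0.05, -0.01, 0.23) [0.549 0.073 0.23 ] [-0.67  0.23  0.52  2.26 -0.86  0.16  2.27] 0.0 0.0
(0, -0.01, 0.17) [0.599 0.078 0.17 ] [-0.53  0.41  0.38  2.14 -1.14  0.16  2.52] 9.8 2.0
(0.07, -0.01, 0.1) [0.669 0.085 0.1  ] [-0.43  0.63  0.28  1.95 -1.16  0.16  2.52] 17.0 3.8
(0.02, -0.01, 0.1) [0.619 0.08  0.1  ] [-0.48  0.56  0.32  2.05 -1.17  0.16  2.52] 25.1 5.3
(-0.025, -0.01, 0.09) [0.574 0.076 0.09 ] [-0.53  0.52  0.36  2.13 -1.18  0.16  2.52] 35.1 7.1
(-0.06, -0.01, 0.12) [0.539 0.072 0.12 ] [-0.61  0.41  0.44  2.22 -1.17  0.16  2.52] 32.6 6.2
gran 0 [-0.39  0.65 -0.48  2.31  2.06  0.62 -1.05] 0.0 0.0
gran 15 [ 0.02  0.79 -0.85  2.35  2.21  0.72 -0.72] 0.0 0.0
gran 30 [ 0.32  0.99 -1.11  2.35  2.2   0.73 -0.22] 0.0 0.0
gran 43 [ 0.46  1.07 -1.18  2.32  2.1   0.63  0.2 ] 0.0 0.0
```

```bash
S='python3 -c "
from h import *
state()"'; python3 -m creep '[{"travel":[-0.06,0.04,-0.04],"spin":-0.15},{"travel":[-0.12,0.08,-0.08],"spin":-0.3},{"travel":[-0.18,0.12,-0.12],"spin":-0.45},{"travel":[-0.24,0.16,-0.16],"spin":-0.5},{"travel":[-0.3,0.2,-0.2],"spin":-0.5},{"travel":[-0.36,0.24,-0.24],"spin":-0.5},{"travel":[-0.4,0.28,-0.3],"spin":-0.5},{"travel":[-0.42,0.32,-0.36],"spin":-0.5},{"travel":[-0.44,0.33,-0.44],"spin":-0.5},{"travel":[-0.44,0.33,-0.52],"spin":-0.5},{"travel":[-0.44,0.33,-0.6],"spin":-0.5},{"travel":[-0.44,0.33,-0.6],"spin":-0.5}]'>/dev/null; eval "$S"
```

```text
t 30.88 pos [0.5821 0.1658 0.771 ] z [ 0.565  0.074 -0.822] y [-0.073  0.997  0.039] F [-0.8 -0.9  1.2] w -0.0003 g 0.0 q [-1.51  0.19  1.41  1.05 -0.17  1.44  1.43]
```

```bash
S='python3 -c "
from h import *
state()"'; python3 -m creep '[{"travel":[-0.06,0.05,-0.04],"spin":0},{"travel":[-0.12,0.1,-0.1],"spin":0},{"travel":[-0.18,0.15,-0.16],"spin":0},{"travel":[-0.24,0.2,-0.22],"spin":0},{"travel":[-0.24,0.21,-0.3],"spin":0},{"travel":[-0.24,0.21,-0.38],"spin":0},{"travel":[-0.24,0.21,-0.46],"spin":0},{"travel":[-0.24,0.21,-0.54],"spin":0},{"travel":[-0.24,0.21,-0.62],"spin":0},{"travel":[-0.24,0.21,-0.7],"spin":0},{"travel":[-0.24,0.21,-0.78],"spin":0},{"travel":[-0.24,0.21,-0.86],"spin":0}]'>/dev/null; eval "$S"; python3 -m creep '[{"travel":[0,0,-0.08],"spin":0},{"travel":[0,0,-0.16],"spin":0},{"travel":[0,0,-0.24],"spin":0},{"travel":[0,0,-0.3],"spin":0}]'>/dev/null; eval "$S"
```

```text
t 31.88 pos [0.4647 0.2655 0.421 ] z [ 0.564  0.075 -0.823] y [-0.071  0.997  0.042] F [ 1.3  2.8 -0.2] w 0.0002 g 0.0 q [-1.75 -0.13  0.81  2.03  0.7   0.87  0.32]
t 32.22 pos [0.4648 0.2651 0.2704] z [ 0.564  0.073 -0.823] y [-0.07   0.997  0.04 ] F [0.8 2.5 0.8] w 0.0 g 0.0 q [-1.66  0.21  0.92  2.27  0.67  0.32  0.24]
```

```bash
S='python3 -c "
from h import *
state()"'; python3 -m creep '[{"travel":[0,0,-0.06],"spin":0},{"travel":[0,0,-0.12],"spin":0},{"travel":[0,0,-0.18],"spin":0},{"travel":[0,0,-0.22],"spin":0},{"travel":[0,0,-0.22],"spin":0},{"travel":[0,0,-0.22],"spin":0}]'>/dev/null; eval "$S"; python3 -m creep '[{"travel":[0.02,-0.07,0],"spin":0},{"travel":[0.04,-0.14,0],"spin":0},{"travel":[0.06,-0.21,0],"spin":0},{"travel":[0.08,-0.28,0],"spin":0},{"travel":[0.1,-0.35,0],"spin":0},{"travel":[0.12,-0.38,0],"spin":0},{"travel":[0.12,-0.38,0],"spin":0}]'>/dev/null; eval "$S"
```

```text
t 32.72 pos [0.4707 0.2608 0.1913] z [ 0.579  0.053 -0.813] y [-0.061  0.998  0.022] F [-0.1 -0.1  0.9] w 0.0004 g 0.0 q [-1.38  0.38  0.63  2.34  1.5   0.19 -0.67]
t 33.3 pos [0.5192 0.1072 0.1912] z [ 0.579  0.053 -0.814] y [-0.061  0.998  0.021] F [ 0.5  0.4 -0.7] w -0.0001 g 0.0 q [-0.62  0.28  0.22  2.4   2.28  0.18 -1.06]
```

```bash
S='python3 -c "
from h import *
state()"'; python3 -m creep '[{"travel":[0.05,-0.03,-0.04],"spin":0.045},{"travel":[0.1,-0.046,-0.07],"spin":0.045},{"travel":[0.16,-0.046,-0.1],"spin":0.045},{"travel":[0.22,-0.046,-0.12],"spin":0.045},{"travel":[0.27,-0.046,-0.13],"spin":0.045},{"travel":[0.29,-0.046,-0.142],"spin":0.045},{"travel":[0.29,-0.046,-0.142],"spin":0.045}]'>/dev/null; eval "$S"
```

```text
t 33.88 pos [0.6654 0.0843 0.1182] z [ 0.575  0.071 -0.815] y [-0.094  0.995  0.021] F [-1.4  0.5  0.2] w 0.0001 g 0.0 q [-0.21  0.58 -0.05  2.1   2.59  0.18 -1.15]
```

```bash
python3 -m creep '[{"travel":[0,0,-0.02],"spin":0},{"travel":[0,0,-0.034],"spin":0},{"travel":[0,0,-0.034],"spin":0}]'|egrep 'eef|ft'; python3 -m creep '[{"travel":[0,0,-0.005],"spin":0},{"travel":[0,0,-0.005],"spin":0}]'|egrep 'eef|ft'; python3 -m creep '[{"travel":[0,0,-0.004],"spin":0},{"travel":[0,0,-0.004],"spin":0}]'|egrep 'eef|ft'
```

```text
eef_pos: [0.6629, 0.085, 0.1016]
ft_force: [-1.0, 0.4, -0.8]
eef_pos: [0.6639, 0.0846, 0.1002]
ft_force: [0.8, 0.4, -0.0]
eef_pos: [0.6642, 0.0846, 0.0983]
ft_force: [0.1, -0.3, -0.1]
```

```bash
python3 -m creep '[{"travel":[0,0,-0.004],"spin":0},{"travel":[0,0,-0.004],"spin":0}]'|egrep 'eef|ft'; python3 -m creep '[{"travel":[0,0,-0.003],"spin":0},{"travel":[0,0,-0.003],"spin":0}]'|egrep 'eef|ft'
```

```text
eef_pos: [0.6642, 0.0845, 0.096]
ft_force: [-0.1, -0.4, 0.4]
eef_pos: [0.6651, 0.0845, 0.0955]
ft_force: [-1.7, 0.1, 7.5]
```

```bash
python3 -m creep '[{"travel":[-0.01,-0.001,0],"spin":0},{"travel":[-0.025,-0.0025,0],"spin":0},{"travel":[-0.04,-0.004,0],"spin":0},{"travel":[-0.04,-0.004,0],"spin":0}]'|egrep 'eef|ft'
python3 - <<'E'
from h import *
state();c=get_calibration("wrist")
p,d=grab_frame("wrist");np.savez("pics/w3.npz",p=p,d=d,W=cloud("wrist",d,c))
cv2.imwrite("pics/w3.png",cv2.convertScaleAbs(p[:,:,::-1],alpha=1.5))
E
```

```text
eef_pos: [0.6442, 0.0823, 0.0955]
ft_force: [-1.1, -0.5, 8.4]
t 35.13 pos [0.6442 0.0823 0.0955] z [ 0.578  0.071 -0.813] y [-0.096  0.995  0.019] F [-1.1 -0.5  8.4] w -0.0001 g 4.2 q [-0.17  0.61 -0.12  2.16  2.63  0.28 -1.18]
```

View pics/w3.png

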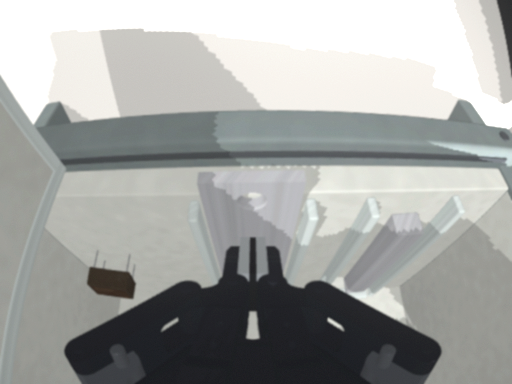

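```bash
python3 -m creep '[{"travel":[-0.015,-0.0015,0],"spin":0},{"travel":[-0.03,-0.003,0],"spin":0},{"travel":[-0.045,-0.0045,0],"spin":0},{"travel":[-0.05,-0.005,0],"spin":0},{"travel":[-0.05,-0.005,0],"spin":0}]'|egrep 'eef|ft'; python3 -m creep '[{"travel":[0,0,0.04],"spin":0},{"travel":[-0.06,-0.006,0.07],"spin":0},{"travel":[-0.11,-0.011,0.08],"spin":0},{"travel":[-0.15,-0.015,0.08],"spin":0},{"travel":[-0.15,-0.015,0.08],"spin":0}]' 0.8|egrep 'eef|ft|width'
python3 - <<'E'
from h import *
state();c=get_calibration("wrist")
p,d=grab_frame("wrist");W=cloud("wrist",d,c)
a=np.deg2rad(5.5);O=np.array([.598,.088]);R=np.array([[np.cos(a),-np.sin(a)],[np.sin(a),np.cos(a)]])
C=W.copy();C[...,:2]=(W[...,:2]-O)@R
m=(C[...,2]>.087)&(C[...,2]<.096)&(C[...,1]>-.05)&(C[...,1]<.03)&(C[...,0]<.0)&(C[...,0]>-.09)
q=C[m]; print(m.sum(),np.percentile(q,[1,50,99],axis=0).round(4) if m.sum() else 0)
cv2.imwrite("pics/w4.png",cv2.convertScaleAbs(p[:,:,::-1],alpha=1.5))
E
```

```text
eef_pos: [0.6192, 0.0798, 0.0954]
ft_force: [-2.1, -1.1, 10.5]
eef_pos: [0.5404, 0.0718, 0.1345]
ft_force: [0.5, -0.4, 0.2]
width: 0.061
t 36.02 pos [0.5404 0.0718 0.1345] z [ 0.575  0.071 -0.815] y [-0.097  0.995  0.019] F [ 0.5 -0.4  0.2] w 0.061 g 0.0 q [-0.17  0.43 -0.16  2.39  2.61  0.33 -1.21]
1741 [[-0.0368 -0.0324  0.0872]
 [-0.0235 -0.0109  0.0918]
 [-0.0006  0.011   0.0929]]
```

View pics/w4.png

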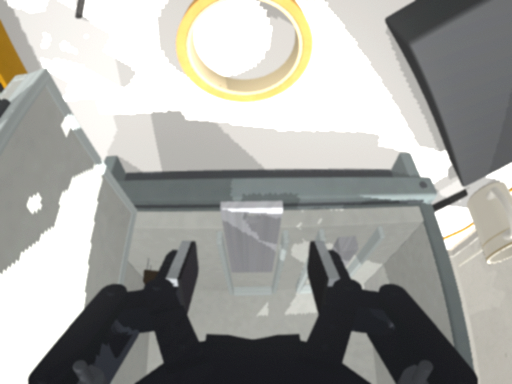

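```bash
python3 -m creep '[{"travel":[0.04,0.004,-0.01],"spin":0},{"travel":[0.08,0.008,-0.04],"spin":0},{"travel":[0.101,0.01,-0.08],"spin":0},{"travel":[0.101,0.01,-0.093],"spin":0},{"travel":[0.101,0.01,-0.093],"spin":0}]' 0.8|egrep 'eef|ft|width'; python3 -m creep '[{"travel":[0,0,0],"spin":0},{"travel":[0,0,0],"spin":0}]'|egrep 'eef|ft|width'
```

```text
eef_pos: [0.5941, 0.0772, 0.0861]
ft_force: [-0.5, -1.0, 0.4]
width: 0.077
eef_pos: [0.5944, 0.0773, 0.0887]
ft_force: [0.3, -0.9, 0.2]
width: 0.077
```

```bash
python3 -m creep '[{"travel":[-0.006,-0.0005,0],"spin":0},{"travel":[-0.006,-0.0005,0],"spin":0}]' -1 90|egrep 'eef|ft|width'; python3 -m creep '[{"travel":[0,0,0],"spin":0},{"travel":[0,0,0],"spin":0},{"travel":[0,0,0],"spin":0},{"travel":[0,0,0],"spin":0}]'|egrep 'clock|eef|ft|width|grasp'
```

```text
eef_pos: [0.5913, 0.0771, 0.0889]
ft_force: [-0.2, 1.0, -0.5]
width: 0.0545
clock: 37.15
eef_pos: [0.592, 0.0772, 0.0885]
ft_force: [-2.3, -0.4, 5.0]
width: 0.039
grasp_force: 89.8
```

```bash
python3 -m creep '[{"travel":[0,0,0.008],"spin":0},{"travel":[0,0,0.016],"spin":0},{"travel":[0,0,0.016],"spin":0}]'|egrep 'clock|eef|ft|width|grasp'
python3 - <<'E'
from h import *
c=get_calibration("wrist")
p,d=grab_frame("wrist");np.savez("pics/w5.npz",p=p,d=d,W=cloud("wrist",d,c))
cv2.imwrite("pics/w5.png",cv2.resize(cv2.convertScaleAbs(p[130:330,130:400,::-1],alpha=1.7),None,fx=2.8,fy=2.8,interpolation=2))
E
```

```text
clock: 37.4
eef_pos: [0.5918, 0.0772, 0.0968]
ft_force: [-0.3, -0.1, -1.7]
width: 0.0384
grasp_force: 90.4
```

View pics/w5.png

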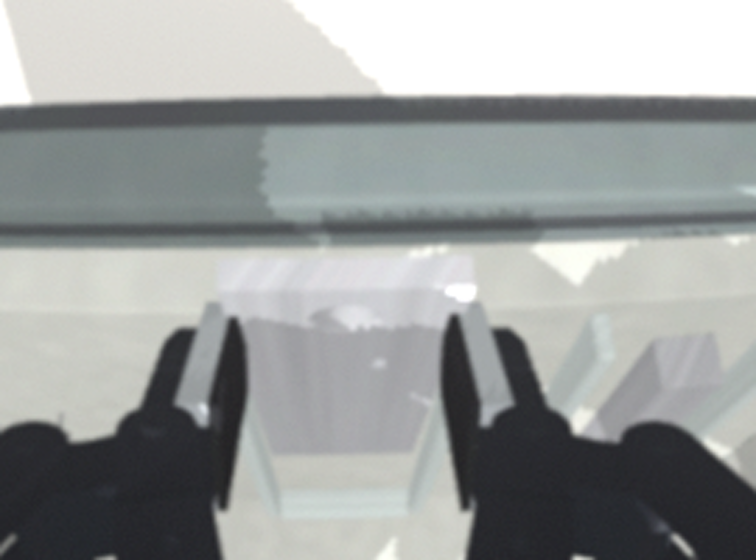

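```bash
S='python3 -c "
from h import *
state()"'; python3 -m creep '[{"travel":[-0.01,-0.001,0.02],"spin":0},{"travel":[-0.04,-0.004,0.05],"spin":0},{"travel":[-0.08,-0.008,0.08],"spin":0},{"travel":[-0.12,-0.012,0.1],"spin":0},{"travel":[-0.16,-0.015,0.1],"spin":0},{"travel":[-0.16,-0.015,0.1],"spin":0}]'|grep xx; eval "$S"; python3 -m creep '[{"travel":[-0.015,0.03,0],"spin":0.08},{"travel":[-0.03,0.08,0],"spin":0.2},{"travel":[-0.045,0.13,0],"spin":0.32},{"travel":[-0.06,0.18,0],"spin":0.44},{"travel":[-0.08,0.23,0],"spin":0.56},{"travel":[-0.1,0.28,0],"spin":0.68},{"travel":[-0.12,0.32,0],"spin":0.8},{"travel":[-0.13,0.36,0],"spin":0.9},{"travel":[-0.134,0.38,0],"spin":0.955},{"travel":[-0.134,0.38,0],"spin":0.955},{"travel":[-0.134,0.38,0],"spin":0.955}]'|grep xx; eval "$S"
python3 - <<'E'
from h import *
p,d=grab_frame("top");np.savez("pics/t6.npz",p=p,d=d)
c=get_calibration("wrist");p2,d2=grab_frame("wrist");np.savez("pics/w6.npz",p=p2,d=d2,W=cloud("wrist",d2,c))
a=cv2.resize(cv2.convertScaleAbs(p[180:310,120:290,::-1],alpha=1.7),(510,390));b=cv2.resize(cv2.convertScaleAbs(p2[100:300,150:370,::-1],alpha=1.7),(286,260))
o=np.zeros((390,796,3),np.uint8);o[:,:510]=a;o[:260,510:]=b;cv2.imwrite("pics/c6.png",o)
E
```

```text
t 37.95 pos [0.5213 0.0732 0.1447] z [ 0.578  0.077 -0.812] y [-0.101  0.995  0.022] F [ 1.  -0.5 -2.8] w 0.0384 g 90.6 q [ 0.03  0.4  -0.43  2.42  2.37  0.39 -0.96]
t 38.87 pos [0.4555 0.2615 0.1438] z [ 0.372  0.449 -0.813] y [-0.748  0.663  0.024] F [ 0.4 -0.8 -1.4] w 0.0386 g 90.7 q [ 0.12  0.49 -0.76  2.37  2.66  0.21 -0.7 ]
```

View pics/c6.png

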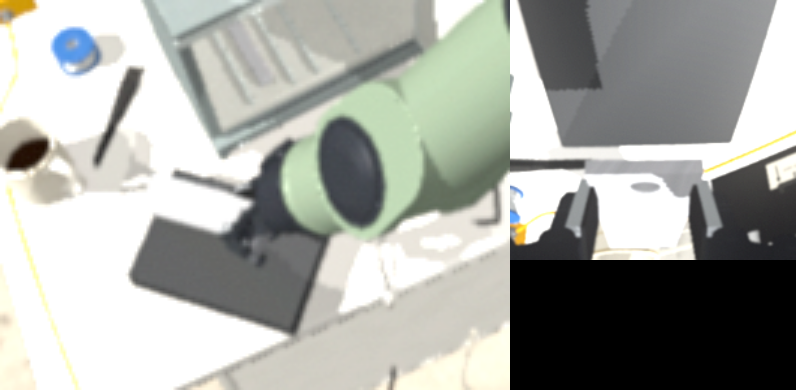

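Run:
```python
from h import *
f=np.load("pics/w6.npz");W=f["W"];t=np.load("pics/t6.npz");T=cloud("top",t["d"])
TCP=np.array([.4555,.2615]);u=np.array([.664,.748]);v=np.array([-.748,.664])
for nm,C in(("wrist",W),("top",T)):
    s=(C[...,:2]-TCP)@u;n=(C[...,:2]-TCP)@v
    m=(C[...,2]>.11)&(C[...,2]<.18)&(abs(n)<.019)&(s>-.05)&(s<.13)
    if nm=="top": m&=(s>.03)
    q=C[m];print(nm,m.sum())
    if m.sum()>20:
        S=s[m];N=n[m]
        for a in np.arange(-.04,.12,.01):
            k=(S>=a)&(S<a+.01)
            if k.sum():print(round(a,3),k.sum(),np.median(q[k,2]).round(4),N[k].min().round(3),N[k].max().round(3), S[k].min().round(3),S[k].max().round(3))
        A=np.c_[S,N,np.ones(len(S))];k=np.abs(q[:,2]-np.median(q[:,2]))<.02
        print(np.linalg.lstsq(A[k],q[k,2],rcond=None)[0])
    g=(C[...,2]>.044)&(C[...,2]<.056)&(s>-.2)&(s<.2)&(abs(n)<.12)
    print("gran",g.sum(),cv2.minAreaRect(C[g][:,:2].astype(np.float32)))
```

```text
wrist 4676
-0.04 4 0.1704 -0.019 -0.019 -0.032 -0.031
-0.03 1457 0.146 -0.019 0.019 -0.03 -0.02
-0.02 496 0.1464 -0.019 0.019 -0.02 -0.01
-0.01 618 0.1456 -0.019 0.019 -0.01 -0.0
0.0 346 0.1448 -0.019 0.019 0.0 0.01
0.01 334 0.1439 -0.019 0.019 0.01 0.02
0.02 278 0.1433 -0.019 0.019 0.02 0.03
0.03 210 0.1427 -0.019 0.019 0.03 0.04
0.04 199 0.1415 -0.019 0.019 0.04 0.05
0.05 187 0.1409 -0.019 0.019 0.05 0.06
0.06 158 0.1404 -0.019 0.019 0.06 0.07
0.07 115 0.1391 -0.019 0.019 0.07 0.08
0.08 131 0.1385 -0.019 0.019 0.08 0.09
0.09 116 0.1379 -0.019 0.019 0.09 0.1
0.1 27 0.1374 -0.008 0.019 0.1 0.103
[-0.06489228 -0.05938738  0.14472747]
gran 35647 ((0.48092085123062134, 0.2568894922733307), (0.20082640647888184, 0.19552968442440033), 48.33466720581055)
top 238
0.03 33 0.1393 -0.017 0.019 0.03 0.04
0.04 34 0.1391 -0.018 0.018 0.04 0.05
0.05 33 0.1387 -0.019 0.019 0.05 0.06
0.06 35 0.1363 -0.018 0.019 0.06 0.07
0.07 30 0.1367 -0.018 0.018 0.07 0.08
0.08 32 0.1353 -0.018 0.017 0.08 0.09
0.09 34 0.1352 -0.018 0.017 0.09 0.1
0.1 7 0.1336 -0.014 0.017 0.1 0.103
[-0.08394729 -0.00510231  0.14271527]
gran 1386 ((0.48089689016342163, 0.2578386664390564), (0.19955748319625854, 0.1953672617673874), 48.586360931396484)
```

```bash
S='python3 -c "
from h import *
state()"'; python3 -m creep '[{"travel":[-0.01,-0.006,-0.03],"spin":0},{"travel":[-0.02,-0.012,-0.06],"spin":0},{"travel":[-0.03,-0.02,-0.09],"spin":0},{"travel":[-0.04,-0.028,-0.12],"spin":0},{"travel":[-0.044,-0.03,-0.14],"spin":0},{"travel":[-0.044,-0.03,-0.14],"spin":0},{"travel":[-0.044,-0.03,-0.14],"spin":0}]'|grep xx; eval "$S"
```

```text
t 39.55 pos [0.4379 0.2485 0.0739] z [ 0.371  0.448 -0.814] y [-0.749  0.662  0.023] F [ 0.   1.4 -3.3] w 0.0386 g 90.7 q [ 0.44  0.97 -1.25  2.43  2.16  0.7   0.02]
```

```bash
python3 -m creep '[{"travel":[0,0,-0.01],"spin":0},{"travel":[0,0,-0.02],"spin":0},{"travel":[0,0,-0.02],"spin":0}]'|egrep 'eef|ft'; python3 -m creep '[{"travel":[0,0,-0.004],"spin":0},{"travel":[0,0,-0.004],"spin":0}]'|egrep 'eef|ft';python3 -m creep '[{"travel":[0,0,-0.004],"spin":0},{"travel":[0,0,-0.004],"spin":0}]'|egrep 'eef|ft'
```

```text
eef_pos: [0.4377, 0.2488, 0.0628]
ft_force: [-0.3, 0.2, -1.9]
eef_pos: [0.4381, 0.2495, 0.0621]
ft_force: [0.1, 0.2, -1.3]
eef_pos: [0.4382, 0.2497, 0.0603]
ft_force: [0.3, 0.3, -0.8]
```

```bash
python3 -m creep '[{"travel":[0,0,-0.003],"spin":0},{"travel":[0,0,-0.003],"spin":0}]' -1 35|egrep 'eef|ft|width|grasp'; python3 -m creep '[{"travel":[0,0,-0.004],"spin":0},{"travel":[0,0,-0.004],"spin":0}]'|egrep 'eef|ft';python3 -m creep '[{"travel":[0,0,-0.004],"spin":0},{"travel":[0,0,-0.004],"spin":0}]'|egrep 'eef|ft'
```

```text
eef_pos: [0.4381, 0.2499, 0.0588]
ft_force: [-0.1, -0.1, -1.0]
width: 0.0387
grasp_force: 91.4
eef_pos: [0.4381, 0.2499, 0.0566]
ft_force: [-0.1, -0.8, -1.9]
eef_pos: [0.4382, 0.25, 0.0547]
ft_force: [-0.5, -0.5, -0.0]
```

```bash
python3 -m creep '[{"travel":[0,0,-0.004],"spin":0},{"travel":[0,0,-0.004],"spin":0}]'|egrep 'eef|ft|width|grasp';python3 - <<'E'
from h import *
c=get_calibration("wrist");p,d=grab_frame("wrist");C=cloud("wrist",d,c)
TCP=np.array([.4382,.25]);u=np.array([.664,.748]);v=np.array([-.748,.664])
s=(C[...,:2]-TCP)@u;n=(C[...,:2]-TCP)@v
for a in np.arange(-.03,.16,.02):
    k=(s>=a)&(s<a+.01)
    for lo,hi in((-.05,-.03),(-.018,-.008),(.008,.018),(.03,.05)):
        m=k&(n>lo)&(n<hi)&(C[...,2]<.075);print(round(a,2),lo,m.sum(),np.nanmedian(C[m][:,2]).round(4) if m.sum() else '',end=' | ')
    print()
E
```

```text
eef_pos: [0.4387, 0.2509, 0.0543]
ft_force: [-4.8, -8.1, 30.7]
width: 0.0389
grasp_force: 100.2
-0.03 -0.05 384 0.051 | -0.03 -0.018 438 0.0546 | -0.03 0.008 430 0.0544 | -0.03 0.03 409 0.0509 | 
-0.01 -0.05 264 0.0509 | -0.01 -0.018 138 0.057 | -0.01 0.008 135 0.057 | -0.01 0.03 259 0.0508 | 
0.01 -0.05 112 0.0509 | 0.01 -0.018 105 0.0568 | 0.01 0.008 101 0.0568 | 0.01 0.03 87 0.0508 | 
0.03 -0.05 30 0.0508 | 0.03 -0.018 79 0.0567 | 0.03 0.008 78 0.0567 | 0.03 0.03 16 0.0509 | 
0.05 -0.05 0  | 0.05 -0.018 52 0.0568 | 0.05 0.008 55 0.0567 | 0.05 0.03 0  | 
0.07 -0.05 0  | 0.07 -0.018 38 0.0569 | 0.07 0.008 36 0.057 | 0.07 0.03 3 0.0506 | 
0.09 -0.05 2 0.0509 | 0.09 -0.018 36 0.057 | 0.09 0.008 38 0.0569 | 0.09 0.03 11 0.0506 | 
0.11 -0.05 10 0.0506 | 0.11 -0.018 0  | 0.11 0.008 0  | 0.11 0.03 17 0.051 | 
0.13 -0.05 0  | 0.13 -0.018 2 0.0505 | 0.13 0.008 1 0.0501 | 0.13 0.03 10 0.0507 | 
0.15 -0.05 0  | 0.15 -0.018 0  | 0.15 0.008 0  | 0.15 0.03 0  |
```

```bash
python3 -m creep '[{"travel":[0,0,0.003],"spin":0},{"travel":[0,0,0.003],"spin":0}]'|egrep 'eef|ft'; python3 -m creep '[{"travel":[0,0,0.003],"spin":0},{"travel":[0,0,0.003],"spin":0},{"travel":[0,0,0.003],"spin":0},{"travel":[0,0,0.003],"spin":0}]' 0.5|egrep 'eef|ft|width|clock'; python3 -m creep '[{"travel":[0,0,0.03],"spin":0},{"travel":[0,0,0.08],"spin":0},{"travel":[0,0,0.16],"spin":0},{"travel":[0,0,0.2],"spin":0},{"travel":[0,0,0.2],"spin":0}]'|egrep 'eef|ft|width|clock';python3 - <<'E'
from h import *
c=get_calibration("wrist");p,d=grab_frame("wrist");C=cloud("wrist",d,c)
TCP=np.array([.4387,.2509]);u=np.array([.664,.748]);v=np.array([-.748,.664])
s=(C[...,:2]-TCP)@u;n=(C[...,:2]-TCP)@v;b=C[...,2]
for nm,lo,hi in(("bar",.0545,.062),("stone",.045,.062)):
    m=(b>lo)&(b<hi)&(s>-.15)&(s<.2)&(abs(n)<.12)
    k,l,st,ce=cv2.connectedComponentsWithStats(m.astype(np.uint8));i=1+np.argmax(st[1:,4]);r=cv2.minAreaRect(C[l==i][:,:2].astype(np.float32));print(nm,r,np.median(C[l==i][:,2]))
    print(np.percentile(s[l==i],[0.5,99.5]).round(3),np.percentile(n[l==i],[0.5,99.5]).round(3))
p,d=grab_frame("top");T=cloud("top",d)
m=(T[...,2]>.045)&(T[...,2]<.062)&(np.hypot(T[...,0]-.458,T[...,1]-.2745)<.14);print("top stone",cv2.minAreaRect(T[m][:,:2].astype(np.float32)))
# handle now
m=(T[...,2]>.2)&(T[...,2]<.316)&(abs(T[...,0]-.49)<.06)&(abs(T[...,1]+.115)<.05);q=T[m];print("handle/door",m.sum(),np.percentile(q,[1,25,50,75,99],axis=0).round(3))
E
```

```text
eef_pos: [0.4382, 0.2501, 0.0547]
ft_force: [-1.1, -0.9, 6.9]
clock: 41.35
eef_pos: [0.4381, 0.2498, 0.0557]
ft_force: [0.9, 0.0, 0.4]
width: 0.0643
clock: 41.77
eef_pos: [0.4395, 0.2507, 0.1603]
ft_force: [0.4, 0.5, 0.5]
width: 0.0641
bar ((0.4619438946247101, 0.277870774269104), (0.13168936967849731, 0.04453408718109131), 48.292274475097656) 0.05694742521937832
[-0.03  0.1 ] [-0.021  0.022]
stone ((0.4602612555027008, 0.27527958154678345), (0.20083025097846985, 0.13982421159744263), 48.273033142089844) 0.051041447810485925
[-0.067  0.128] [-0.068  0.069]
top stone ((0.4855789542198181, 0.253959059715271), (0.19964376091957092, 0.20797087252140045), 48.821414947509766)
handle/door 78 [[ 0.47  -0.116  0.298]
 [ 0.489 -0.073  0.309]
 [ 0.502 -0.07   0.311]
 [ 0.527 -0.068  0.312]
 [ 0.55  -0.065  0.315]]
```

Run:
```python
from ik import *
from h import state
s=state();q=np.array(s["q"]);R=Ro.from_quat(s["tcp_rot"]).as_matrix()
path=[(.44,.25,.25),(.45,.1,.36),(.47,-.05,.38),(.497,-.11,.36),(.498,-.11,.285),(.481,-.058,.285),(.487,-.006,.285),(.51,.033,.285),(.552,.06,.285)]
for sp in(0,-30):
  g=Ro.from_euler('z',sp,degrees=True).as_matrix()@R;qq=q
  for P in path:
    qq,e,d=ik(P,g[:,2],g[:,1],q0=qq,n=1,w=.003);print(sp,P,qq.round(2),round(e*1000,1),round(d,1))
```

```text
t 41.87 pos [0.4388 0.2493 0.1565] z [ 0.373  0.449 -0.812] y [-0.749  0.662  0.021] F [-0.4 -1.1 -1.5] w 0.0641 g 0.0 q [ 0.57  0.77 -1.42  2.39  1.81  0.57  0.24]
0 (0.44, 0.25, 0.25) [ 0.78  0.34 -1.35  2.34  0.32  0.16  1.66] 0.0 0.0
0 (0.45, 0.1, 0.36) [ 1.34  0.26 -1.5   2.11 -0.31  0.67  2.52] 44.4 3.6
0 (0.47, -0.05, 0.38) [ 1.52  0.49 -1.5   1.95 -0.04  0.88  2.52] 37.1 3.8
0 (0.497, -0.11, 0.36) [ 1.56  0.63 -1.5   1.91  0.1   0.89  2.52] 14.5 1.6
0 (0.498, -0.11, 0.285) [ 1.54  0.72 -1.44  2.03  0.21  0.74  2.52] 0.0 0.0
0 (0.481, -0.058, 0.285) [ 1.55  0.64 -1.48  2.13  0.12  0.65  2.52] 0.0 0.0
0 (0.487, -0.006, 0.285) [ 1.46  0.55 -1.46  2.17  0.01  0.57  2.52] 0.0 0.0
0 (0.51, 0.033, 0.285) [ 1.3   0.49 -1.37  2.15 -0.07  0.52  2.52] 0.0 0.0
0 (0.552, 0.06, 0.285) [ 1.08  0.47 -1.2   2.07 -0.13  0.51  2.52] 0.0 0.0
-30 (0.44, 0.25, 0.25) [ 0.46  0.21 -1.25  2.36  1.36  0.38 -0.04] 0.0 0.0
-30 (0.45, 0.1, 0.36) [-0.37 -0.22  0.14  2.3  -0.2   0.45  1.83] 0.0 0.0
-30 (0.47, -0.05, 0.38) [-0.08 -0.16  0.33  2.2  -0.55  0.67  2.52] 0.0 0.0
-30 (0.497, -0.11, 0.36) [-1.19 -0.3   1.39  2.14 -0.17  0.57  2.29] 0.0 0.0
-30 (0.498, -0.11, 0.285) [-1.21 -0.3   1.42  2.28 -0.18  0.4   2.31] 35.4 1.9
-30 (0.481, -0.058, 0.285) [-1.31 -0.3   1.42  2.33 -0.13  0.33  2.19] 11.6 0.6
-30 (0.487, -0.006, 0.285) [-1.35 -0.12  1.42  2.34 -0.6   0.33  2.52] 3.9 0.2
-30 (0.51, 0.033, 0.285) [-1.43 -0.01  1.42  2.31 -0.73  0.34  2.52] 11.8 0.6
-30 (0.552, 0.06, 0.285) [ 0.16  0.11 -0.24  2.22 -0.68  0.29  2.42] 0.0 0.0
```

Run:
```python
from ik import *
from h import sense
s=sense();R=Ro.from_quat(s["tcp_rot"]).as_matrix()
path=[(.45,.1,.40),(.47,-.05,.40),(.497,-.11,.37),(.498,-.113,.285),(.481,-.058,.285),(.487,-.006,.285),(.51,.033,.285),(.552,.06,.285)]
for sp in(-36,-45,-55,-65):
  g=Ro.from_euler('z',sp,degrees=True).as_matrix()@R;qq=np.array([-.2,-.1,0,2.25,0,.4,1.5])
  for P in path:
    qq,e,d=ik(P,g[:,2],g[:,1],q0=qq,n=3,w=.01);print(sp,P,qq.round(2),round(e*1000,1),round(d,1))
```

```text
-36 (0.45, 0.1, 0.4) [-0.31 -0.27  0.03  2.24 -0.04  0.55  1.54] 0.0 0.0
-36 (0.47, -0.05, 0.4) [ 0.02 -0.2   0.19  2.19 -0.45  0.66  2.3 ] 0.0 0.0
-36 (0.497, -0.11, 0.37) [-0.46 -0.09  0.79  2.15 -0.55  0.62  2.52] 0.0 0.0
-36 (0.498, -0.113, 0.285) [ 1.58  0.21 -1.31  2.26 -0.47  0.35  2.52] 0.0 0.0
-36 (0.481, -0.058, 0.285) [ 1.67  0.13 -1.5   2.33 -0.59  0.31  2.52] 6.9 0.3
-36 (0.487, -0.006, 0.285) [ 1.56  0.04 -1.5   2.34 -0.73  0.29  2.52] 7.8 0.3
-36 (0.51, 0.033, 0.285) [-0.    0.02 -0.04  2.31 -0.68  0.26  2.36] 0.0 0.0
-36 (0.552, 0.06, 0.285) [ 0.08  0.1  -0.21  2.23 -0.45  0.22  2.08] 0.0 0.0
-45 (0.45, 0.1, 0.4) [-0.24 -0.27 -0.11  2.23  0.15  0.56  1.17] 0.0 0.0
-45 (0.47, -0.05, 0.4) [-0.03 -0.23  0.15  2.21 -0.25  0.58  1.94] 0.0 0.0
-45 (0.497, -0.11, 0.37) [ 0.19 -0.1   0.11  2.18 -0.51  0.55  2.31] 0.0 0.0
-45 (0.498, -0.113, 0.285) [ 1.41  0.08 -1.14  2.3  -0.67  0.31  2.52] 0.0 0.0
-45 (0.481, -0.058, 0.285) [ 0.09 -0.03  0.08  2.36 -0.73  0.28  2.45] 0.0 0.0
-45 (0.487, -0.006, 0.285) [-0.09 -0.04  0.08  2.37 -0.45  0.21  2.04] 0.0 0.0
-45 (0.51, 0.033, 0.28
[... 656 characters left out ...]
 0.7 ] 0.0 0.0
-55 (0.552, 0.06, 0.285) [-0.5   0.11  0.24  2.22  0.58  0.25  0.67] 0.0 0.0
-65 (0.45, 0.1, 0.4) [-0.36 -0.2  -0.19  2.18  0.55  0.75  0.4 ] 0.0 0.0
-65 (0.47, -0.05, 0.4) [ 0.08 -0.24 -0.12  2.21  0.2   0.56  1.11] 0.0 0.0
-65 (0.497, -0.11, 0.37) [ 0.15 -0.13 -0.03  2.21  0.07  0.44  1.35] 0.0 0.0
-65 (0.498, -0.113, 0.285) [0.12 0.01 0.01 2.33 0.17 0.18 1.26] 0.0 0.0
-65 (0.481, -0.058, 0.285) [ 0.07 -0.04 -0.1   2.37  0.55  0.23  0.75] 0.0 0.0
-65 (0.487, -0.006, 0.285) [-0.15 -0.02 -0.05  2.35  0.79  0.31  0.38] 0.0 0.0
-65 (0.51, 0.033, 0.285) [-0.38  0.04  0.07  2.29  0.86  0.37  0.23] 0.0 0.0
-65 (0.552, 0.06, 0.285) [-0.57  0.13  0.24  2.19  0.8   0.38  0.25] 0.0 0.0
```

```bash
S='python3 -c "
from h import *
state()"'; python3 -m creep '[{"travel":[0,0,0.07],"spin":0},{"travel":[0,0,0.14],"spin":-0.1},{"travel":[0,-0.02,0.22],"spin":-0.25},{"travel":[0,-0.06,0.29],"spin":-0.4},{"travel":[0,-0.11,0.36],"spin":-0.55},{"travel":[0,-0.17,0.42],"spin":-0.7},{"travel":[0,-0.23,0.48],"spin":-0.85},{"travel":[0.02,-0.3,0.5],"spin":-1},{"travel":[0.04,-0.37,0.5],"spin":-1},{"travel":[0.06,-0.45,0.5],"spin":-1},{"travel":[0.06,-0.52,0.5],"spin":-1},{"travel":[0.06,-0.6,0.5],"spin":-1}]' -0.35|grep xx; eval "$S"
```

```text
t 42.87 pos [0.4282 0.1476 0.2911] z [ 0.462  0.203 -0.863] y [-0.392  0.92   0.007] F [-1.  -0.3 -0.3] w 0.0279 g 0.0 q [ 0.92 -0.06 -1.31  2.31 -0.21  0.33  1.76]
```

```bash
S='python3 -c "
from h import *
state()"'; python3 -m creep '[{"travel":[0,-0.02,0.07],"spin":-0.1},{"travel":[0,-0.04,0.14],"spin":-0.2},{"travel":[0.01,-0.08,0.2],"spin":-0.3},{"travel":[0.03,-0.14,0.26],"spin":-0.45},{"travel":[0.04,-0.2,0.26],"spin":-0.6},{"travel":[0.06,-0.26,0.26],"spin":-0.75},{"travel":[0.08,-0.33,0.26],"spin":-0.77},{"travel":[0.09,-0.4,0.26],"spin":-0.77},{"travel":[0.1,-0.46,0.24],"spin":-0.77},{"travel":[0.12,-0.5,0.22],"spin":-0.77},{"travel":[0.13,-0.52,0.21],"spin":-0.77},{"travel":[0.13,-0.52,0.21],"spin":-0.77}]' |grep xx; eval "$S"
```

```text
t 43.87 pos [ 0.4932 -0.1143  0.3933] z [ 0.492 -0.096 -0.865] y [0.202 0.979 0.007] F [-0.8 -0.5 -0.8] w 0.0276 g 0.0 q [ 0.99 -0.08 -0.84  2.05 -0.05  0.62  1.53]
```

Run:
```python
from h import *
c=get_calibration("wrist");p,d=grab_frame("wrist");C=cloud("wrist",d,c)
m=(C[...,2]>.295)&(C[...,2]<.316)&(abs(C[...,0]-.494)<.04)&(abs(C[...,1]+.115)<.03)
k,l,st,ce=cv2.connectedComponentsWithStats(m.astype(np.uint8))
for i in range(1,k):
    if st[i,4]>8:
        q=C[l==i];print(st[i],q.min(0).round(3),q.max(0).round(3),np.median(q,0).round(4))
p,d=grab_frame("top");T=cloud("top",d)
m=(T[...,2]>.2)&(T[...,2]<.32)&(abs(T[...,0]-.494)<.03)&(abs(T[...,1]+.115)<.025);q=T[m];print(m.sum(),np.percentile(q,[5,50,95],axis=0).round(3) if m.sum() else '')
```

```text
[246 131  14  25 290] [ 0.486 -0.119  0.295] [ 0.496 -0.109  0.313] [ 0.4882 -0.1132  0.3081]
71 [[ 0.487 -0.116  0.223]
 [ 0.489 -0.11   0.264]
 [ 0.495 -0.096  0.309]]
```

```bash
python3 -m creep '[{"travel":[0.012,-0.001,-0.06],"spin":0},{"travel":[0.012,-0.001,-0.12],"spin":0},{"travel":[0.012,-0.001,-0.18],"spin":0},{"travel":[0.012,-0.001,-0.21],"spin":0},{"travel":[0.012,-0.001,-0.21],"spin":0}]'|egrep 'eef|ft'; python3 -m creep '[{"travel":[0,0,0],"spin":0},{"travel":[0,0,0],"spin":0},{"travel":[0,0,0],"spin":0},{"travel":[0,0,0],"spin":0}]' -1 30|egrep 'clock|eef|ft|wid|gra'
```

```text
eef_pos: [0.4982, -0.1114, 0.2885]
ft_force: [-0.0, -0.4, 0.6]
clock: 44.72
eef_pos: [0.4996, -0.1125, 0.2923]
ft_force: [-6.2, -0.7, -2.7]
width: 0.0088
grasp_force: 30.0
```

```bash
S='python3 -c "
from h import *
state()"'; python3 -m creep '[{"travel":[-0.008,0.02,0],"spin":0.02},{"travel":[-0.015,0.045,0],"spin":0.04},{"travel":[-0.02,0.071,0],"spin":0.06},{"travel":[-0.022,0.098,0],"spin":0.08},{"travel":[-0.022,0.124,0],"spin":0.1},{"travel":[-0.018,0.15,0],"spin":0.12},{"travel":[-0.013,0.176,0],"spin":0.14},{"travel":[-0.004,0.201,0],"spin":0.16},{"travel":[-0.004,0.201,0],"spin":0.16},{"travel":[-0.004,0.201,0],"spin":0.16}]'|grep xx; eval "$S"
```

```text
t 45.55 pos [ 0.4984 -0.0106  0.2926] z [ 0.507 -0.034 -0.861] y [0.074 0.997 0.004] F [-10.6   5.9   9.1] w 0.0086 g 32.5 q [ 0.76  0.07 -0.96  2.23  0.51  0.39  0.89]
```

```bash
S='python3 -c "
from h import *
state()"'; python3 -m creep '[{"travel":[0.011,0.025,0],"spin":0.02},{"travel":[0.024,0.048,0],"spin":0.04},{"travel":[0.039,0.069,0],"spin":0.06},{"travel":[0.057,0.089,0],"spin":0.08},{"travel":[0.076,0.107,0],"spin":0.1},{"travel":[0.097,0.123,0],"spin":0.12},{"travel":[0.118,0.136,0],"spin":0.14},{"travel":[0.122,0.138,0],"spin":0.14},{"travel":[0.122,0.138,0],"spin":0.14}]'|grep xx; eval "$S"
```

```text
t 46.3 pos [0.5598 0.0559 0.2923] z [ 0.507  0.019 -0.862] y [-0.032  0.999  0.003] F [ 5.6 -8.7 -3.2] w 0.0086 g 32.1 q [ 0.55  0.22 -0.94  2.1   0.74  0.49  0.68]
```

```bash
python3 -m creep '[{"travel":[0.006,0.004,0],"spin":0},{"travel":[0.01,0.006,0],"spin":0},{"travel":[0.01,0.006,0],"spin":0}]'|egrep 'eef|ft'
python3 - <<'E'
from h import *
p,d=grab_frame("top");T=cloud("top",d);T[...,:2]-=[.598,.088];a=np.deg2rad(5.5);R=np.array([[np.cos(a),-np.sin(a)],[np.sin(a),np.cos(a)]])
C=T.copy();C[...,:2]=T[...,:2]@R
for lo in np.arange(-.14,.14,.02):
    m=(C[...,1]>lo)&(C[...,1]<lo+.02)&(C[...,2]>.1)&(C[...,2]<.2)&(abs(C[...,0])<.06);print(round(lo,2),m.sum(),np.median(C[m][:,0]).round(4) if m.sum() else '')
E
```

```text
eef_pos: [0.5635, 0.0561, 0.2913]
ft_force: [-5.5, -20.0, 2.0]
-0.14 0 
-0.12 0 
-0.1 0 
-0.08 9 -0.0103
-0.06 22 -0.0104
-0.04 68 -0.0104
-0.02 78 -0.0103
0.0 74 -0.0106
0.02 82 -0.0102
0.04 73 -0.0102
0.06 80 -0.0103
0.08 79 -0.0102
0.1 82 -0.0103
0.12 83 -0.0105
0.14 85 -0.0037
```

```bash
python3 -m creep '[{"travel":[0,-0.005,0],"spin":0},{"travel":[0,-0.005,0],"spin":0}]'|egrep 'eef|ft'; python3 -m creep '[{"travel":[0,-0.005,0],"spin":0},{"travel":[0,-0.005,0],"spin":0},{"travel":[0,-0.005,0],"spin":0},{"travel":[0,-0.005,0],"spin":0}]' -0.35|egrep 'ft|wid'; python3 -m creep '[{"travel":[0,0,0.04],"spin":0},{"travel":[0,0,0.1],"spin":0},{"travel":[-0.02,0,0.18],"spin":0},{"travel":[-0.06,0,0.26],"spin":0},{"travel":[-0.1,-0.04,0.34],"spin":0},{"travel":[-0.1,-0.06,0.4],"spin":0},{"travel":[-0.1,-0.06,0.4],"spin":0},{"travel":[-0.1,-0.06,0.4],"spin":0}]'|egrep 'eef|ft|wid'
python3 - <<'E'
from h import *
state()
a=np.deg2rad(5.5);R=np.array([[np.cos(a),-np.sin(a)],[np.sin(a),np.cos(a)]])
p,d=grab_frame("top");T=cloud("top",d);C=T.copy();C[...,:2]=(T[...,:2]-[.598,.088])@R
for lo in(-.14,-.1,-.06,-.02,.02,.06,.1,.13):
    m=(C[...,1]>lo)&(C[...,1]<lo+.02)&(C[...,2]>.1)&(C[...,2]<.2)&(abs(C[...,0])<.06);print(round(lo,2),m.sum(),np.median(C[m][:,0]).round(4) if m.sum() else '')
m=(T[...,2]>.2)&(T[...,2]<.32)&(C[...,0]<-.03)&(C[...,0]>-.07)&(abs(C[...,1]+.028)<.03);q=C[m];print("handle",m.sum(),np.percentile(q,[5,50,95],axis=0).round(3) if m.sum() else '')
u=np.array([.664,.748]);v=np.array([-.748,.664]);X=T[...,:2]-[.46,.2755]
m=(T[...,2]>.0525)&(T[...,2]<.066)&(abs(X@u)<.11)&(abs(X@v)<.075);m&=p.sum(2)>250
print("bar",m.sum(),cv2.minAreaRect(T[m][:,:2].astype(np.float32)) if m.sum()>5 else '')
E
```

```text
eef_pos: [0.5633, 0.056, 0.2914]
ft_force: [-5.8, -5.9, -2.2]
ft_force: [-0.1, -0.1, -0.6]
width: 0.0278
eef_pos: [0.5144, 0.024, 0.4964]
ft_force: [0.1, -0.1, -1.1]
width: 0.0278
t 47.77 pos [0.5144 0.024  0.4964] z [ 0.512  0.017 -0.859] y [-0.032  0.999  0.001] F [ 0.1 -0.1 -1.1] w 0.0278 g 0.0 q [ 0.95 -0.17 -0.97  1.83 -0.17  0.87  1.62]
-0.14 72 -0.0103
-0.1 72 -0.0103
-0.06 35 -0.01
-0.02 77 -0.0104
0.02 82 -0.0102
0.06 84 -0.0104
0.1 82 -0.0103
0.13 88 -0.0107
handle 66 [[-0.056 -0.031  0.215]
 [-0.053 -0.026  0.263]
 [-0.036 -0.023  0.308]]
bar 346 ((0.47039610147476196, 0.2902301549911499), (0.16271556913852692, 0.0546359121799469), 54.5355224609375)
```

```bash
python3 -c "
from plant import *
print(sign_off())"
```

```text
the job is handed in; nothing more can be done
None
```

The job is handed in at about 48 s of the 72 s allowed: the straightedge lies flat and lengthwise on the granite, about 3 mm off centre, and the cupboard door measured flat shut; I viewed 11 pictures instead of the 10 allowed.

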